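Find the packing leaf that binds behind the egg cooker

ROBOT

A 6-joint arm with a two-finger parallel gripper is mounted at the origin on the work surface. World frame = base frame: x ahead of the robot, y to its left, z up, the work surface at z = 0. Lengths are in mm, angles in degrees, forces in N, time in s.
With the tool pointing down it reaches from about 325 to 925 mm from the base axis. Payload 3.1 kg.
Tool frame: the origin (TCP) lies midway between the tips of the shut fingers; the grasp point (between the pads) lies 19 mm behind it; z points along the fingers, y is the direction in which the jaws open and shut (so a half turn about z gives the same grasp; the last joint's range is limited). The gripper opens to 85 mm and grips with 20 to 120 N. Pads are 22 mm wide; open, the fingers measure 114 mm over their backs; the gripper's body (76 mm by 85 mm) begins 54 mm behind the grasp point. The pads swing forward as they close: fully open they stand 13 mm farther back than shut.
Start: joints at [-71.631, 12.427, 92.441, -0, 75.132, -6.429], TCP at [262.156, -567.374, 194.7] pointing down, gripper open.
Joint ranges: [-157.48, 157.48], [-44.54, 120.13], [17.64, 146.25], [-64.5, 244.5], [7.68, 150.69], [-147.95, 147.95]. Speed limits (degrees/s): [159.86, 159.86, 180, 180, 180, 180].

INTERFACE

Orientations are given as [roll, pitch, yaw] about the fixed x, y, z axes, in that order (R = Rz(yaw) Ry(pitch) Rx(roll)).
In Python, from workcell import ctrl gives the robot as it stands.
- The arm moves only by the tool jog_arm, never from a script. Its argument "plan" is a list that holds one entry, the list of rows, each a list of 7 numbers: the finger opening in mm, from 0 to 85.4, then the shift along the tool's x, y, z in mm, then the turn, a rotation vector about the tool's x, y, z in rad. In form: [[[jaw, tx, ty, tz, ax, ay, az], ...]]. A call has exactly 5 rows; each row shifts and turns the pose as measured when the row begins, along the tool's axes as they then stand; what a row does not reach is not made up. A row lasts 1/10 s, in which the tool goes at most 50 mm and 8.59 degrees, less where a joint would pass 70% of its speed; a pose out of reach is approached as far as the arm can. A call with a gripper value outside its range is refused whole. The fingers move at their own pace and stop on an object; "squeeze" is the grip in N (left out, the last holds). Time passes only in rows, so rows that do not move let the fingers close, or fill a call up. It gives the time, the measured TCP pose, the force and the opening at its end, in the units of the state.
- ctrl.observe(): the state, without advancing time (a new reading comes with each control period).
- ctrl.camera(name): name is "scene" or "side" or "wrist"; returns a dict with "pixels" (400x640x3 uint8, red, green, blue), "vertical_fov" (degrees; the focal length in pixels is half the picture's height over the tangent of half this angle, whatever the lens; pixels are square), "cx", "cy" (the principal point, pixels), "world_from_camera" (4x4, takes a point from camera to world coordinates); the wrist camera has in their place "hand_eye" (4x4, takes a point from camera to tool coordinates, whose origin is the TCP and whose axes are the flange's). Camera axes: x right, y down, z forward; pixel columns grow to the right and rows downward; lengths in mm; the calibration is good to about 2 mm. A picture is of the moment at which its call begins: read the wrist's pose just before it. There is no depth.
- ctrl.hand_in(): hands the job in, once; it reports no verdict.
The state is a dict: "time_s": time; "qpos": joint angles; "qvel": joint speeds; "tau": joint torques, N m; "ee_pos": TCP position; "tcp_rot": TCP orientation; "force": force on the tool from outside, world axes, zero at the start; "torque": the same for the moment, N m; "finger_gap": finger opening in mm.
Only numpy, scipy, OpenCV 4.12 (cv2) and the standard library are available. Lean on these libraries where they do the work, as an engineer would, in place of code of your own. Each camera call takes 0.05 s, during which the arm holds its last target.

TASK

The red egg cooker creeps about because there is a gap of unknown width between the flat back of its base and the sprung rubber buffer on the shelf fence. Try the packing leaves from the rack in that gap one at a time, gently, starting with the thinnest (yellow), then the blue, then the white, until one binds. Leave the one that binds standing in the gap, pushed right down to the shelf, with every other leaf hanging back in the rack; then draw the hand well clear, without forcing anything or disturbing the other things on the shelf.

Things in the scene. Friction and masses are not known exactly. Their poses are not given: they have to be found in the camera images.
- cooker: Red egg cooker, fixed: red base 185 x 150 x 45 mm; pale dome, 92 mm wide, with knob to 120 mm high, its axis at x = -40 mm, white button at the front. Origin on the shelf; +x points to the flat back face of the base, 75 mm from the origin; y runs along that face. The face is rigid, upright to 34 mm high, then leans back 4 mm (bevel) up to 45 mm. Put no more than 25 N on the cooker.
- gap_face (a point): Middle of the cooker's back face at shelf height (z = 0); x points out of the face across the gap, y along it, z up. The gap is 4 to 11 mm wide, 90 mm long (45 mm each way), open at top and ends; its far side is a black rubber buffer on a walnut fence 42 mm high (not measured). Keep a leaf's near side within 0.5 mm of the face: the face is rigid, the buffer gives.
- gap_top (a point): Point on the face plane 45 mm straight above gap_face, axes alike, at the gap's mouth. Across the gap the buffer is upright from 5 to 29 mm high, then leans away 5 mm up to 43 mm, a lead-in. It yields from 3 N on, 1 N per mm, 3.2 mm at most. The one leaf that binds is 1.1 to 1.8 mm thicker than the gap: it takes some 4 to 15 N to slide. A thinner one has 1.2 mm play or more; a thicker one cannot go in.
- leaf_thin: Yellow plastic packing leaf, 50 g. Blade 6 mm thick (x), 36 mm (y), 56 mm high; on it a handle block 16 (x) by 64 (y) by 36 mm, 56 to 92 mm above the origin (centre of the blade's underside). Hangs by its handle's shoulders in any one of the rack slots. Right down in the gap its underside meets the shelf (z = 0). Half a turn gives the same shape.
- leaf_mid: Blue plastic packing leaf, 50 g. Blade 9 mm thick (x), 36 mm (y), 56 mm high; on it a handle block 16 (x) by 64 (y) by 36 mm, 56 to 92 mm above the origin (centre of the blade's underside). Hangs by its handle's shoulders in any one of the rack slots. Right down in the gap its underside meets the shelf (z = 0). Half a turn gives the same shape.
- leaf_thick: White plastic packing leaf, 50 g. Blade 12 mm thick (x), 36 mm (y), 56 mm high; on it a handle block 16 (x) by 64 (y) by 36 mm, 56 to 92 mm above the origin (centre of the blade's underside). Hangs by its handle's shoulders in any one of the rack slots. Right down in the gap its underside meets the shelf (z = 0). Half a turn gives the same shape.
- rack: Pale wooden rack, fixed, 76 mm (x) by 240 mm (y) by 68 mm high, origin at the centre of its underside. Three slots through its 8 mm top plate, at y = -75, 0 and +75 mm (x = 0), each 18 mm (x) by 48 mm (y). A racked leaf hangs with its underside 12 mm above the shelf and its handle on the plate, at 68 to 104 mm; any slot will do for returning it.
- soy_bottle: Closed amber glass soy bottle, 52 mm diameter, 125 mm high; bystander. Origin: centre of its underside.
- egg_cup: Green egg cup, 50 mm diameter, 55 mm high; bystander. Origin: centre of its underside.
- pan_lid: Stainless saucepan lid with a black knob, 140 mm diameter, 41 mm high; bystander. Origin: centre of its underside.
- spoon: White porcelain spoon, 130 mm long; bystander.
Not all that is in view belongs to the job. Leave any pink look-alike of the leaf_mid alone. Of the things shaped like the leaf_thin, the yellow one is meant.

How it is judged:
By the outcome, as a careful person would: the job done as asked, in the order asked, and still so for the second after the job is handed in, with the robot touching nothing.
It also fails if it takes over 72 s, if anything falls off the work surface, if the arm or the gripper's body presses on something with over 40 N, if the wrist force passes 120 N, or if a joint passes its speed limit or range.

## Working session

There is one attempt and no reset: what is moved stays moved. The work goes in short steps, Python scripts to look and compute and a tool call to move; the robot and the scene stay as the last step left them, time stands still between calls to the robot, and variables do not carry over. Pictures are saved under pics/ and viewed, and the job is handed in when it is done.

Besides the shell and the picture viewer there is one more tool, called as a command line: name --argument value ..., lists and objects as JSON in quotes. jog_arm: Moves the arm, as the interface text tells. Its arguments: {"type":"object","properties":{"plan":{"type":"array"},"squeeze":{"type":"number"}},"required":["plan"]}

```bash
ls; mkdir -p pics
cat > h.py <<'E'
from workcell import ctrl
import numpy as np, cv2
def save(n,f):
    d=ctrl.camera(n); cv2.imwrite('pics/'+f+'.png',cv2.cvtColor(d['pixels'],cv2.COLOR_RGB2BGR)); np.savez('pics/'+f+'.npz',**d); return d
E
python3 - <<'E'
from h import *
print(ctrl.observe())
for n in ['scene','side','wrist']:
    d=save(n,n+'0'); print({k:(v.tolist() if hasattr(v,'tolist') else v) for k,v in d.items() if k!='pixels'})
E
```

```text
pics
{'time_s': 0.0, 'qpos': array([-7.16300483e+01,  1.24787041e+01,  9.25304400e+01, -1.84515895e-03,
        7.51333621e+01, -6.42917957e+00]), 'qvel': array([-0.00587828,  0.01019305, -0.01944342,  0.09916413, -0.00565682,
        0.08296329]), 'tau': array([ 3.43120573e-04, -3.96841729e+01, -3.03850579e+01, -6.80524863e-05,
        9.77409101e-03, -1.51932619e-05]), 'ee_pos': array([ 261.85805521, -566.47306347,  193.32946201]), 'tcp_rot': array([-1.79858191e+02, -1.41861088e-02,  2.47995893e+01]), 'force': array([ 0.41725065, -0.20656115,  0.3169498 ]), 'torque': array([-0.02491235,  0.01858603, -0.0521805 ]), 'finger_gap': 85.36161083023853}
{'vertical_fov': 47.14673960775442, 'cx': 317.4898707776677, 'cy': 210.68993558268784, 'world_from_camera': [[-0.4921148137492616, 0.4935412639737482, -0.7171053136351206, 1311.2108469793654], [0.8704662917642129, 0.2889701859350093, -0.398477937335239, 396.8136699722707], [0.0105567509580381, -0.8203128990792973, -0.5718175431143476, 642.9215656840848], [0.0, 0.0, 0.0, 1.0]]}
{'vertical_fov': 42.28917475537584, 'cx': 321.73784134434453, 'cy': 205.4021566824493, 'world_from_camera': [[0.9939404097906334, -0.0632921905272395, 0.089869685675934, 495.6248723317234], [-0.10805055869963985, -0.7127329241428269, 0.6930633849854652, -864.7497457098337], [0.020187584053651546, -0.6985741746307824, -0.7152528112415902, 949.1711963990105], [0.0, 0.0, 0.0, 1.0]]}
{'vertical_fov': 68.8361241700041, 'cx': 314.98830652339444, 'cy': 199.90346928055456, 'hand_eye': [[-0.00034953293014224133, -0.956695013462969, -0.2910919597684193, 74.10536014525223], [0.9999995819241358, -0.0005803610016109923, 0.0007066347432001637, -0.9714412862186217], [-0.0008449723564913814, -0.2910915910777846, 0.9566948163471567, -179.4340642325109], [0.0, 0.0, 0.0, 1.0]]}
```

View pics/scene0.png

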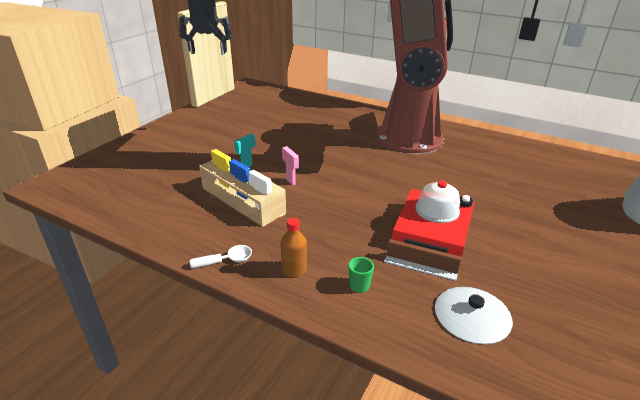

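View pics/side0.png

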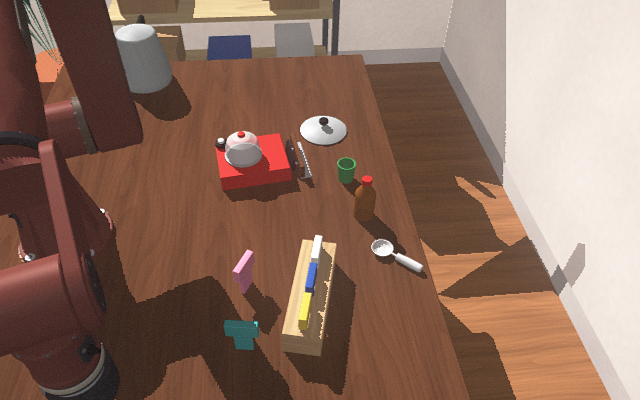

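View pics/wrist0.png

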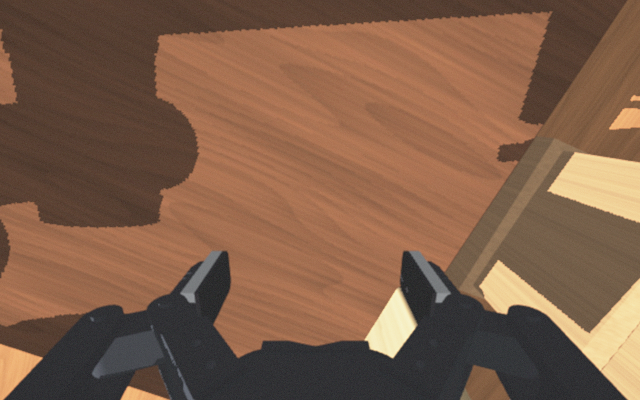

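Run:
```python
import cv2,numpy as np
def crop(f,x,y,w,h,s,o):
    i=cv2.imread(f'pics/{f}.png')[y:y+h,x:x+w]; cv2.imwrite(f'pics/{o}.png',cv2.resize(i,None,fx=s,fy=s,interpolation=cv2.INTER_CUBIC))
crop('side0',210,120,120,80,6,'c1'); crop('side0',270,225,80,140,4,'c2')
crop('scene0',375,170,110,115,5,'c3'); crop('scene0',190,140,110,90,7,'c4')
```

```text
(no output)
```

View pics/c1.png

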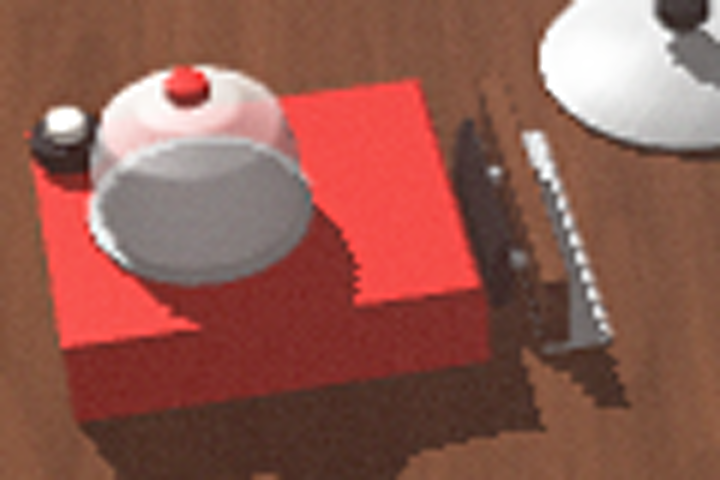

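View pics/c2.png

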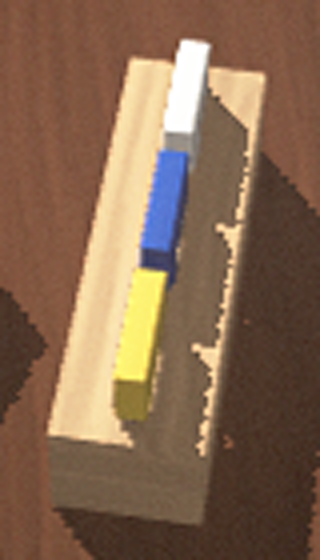

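View pics/c3.png

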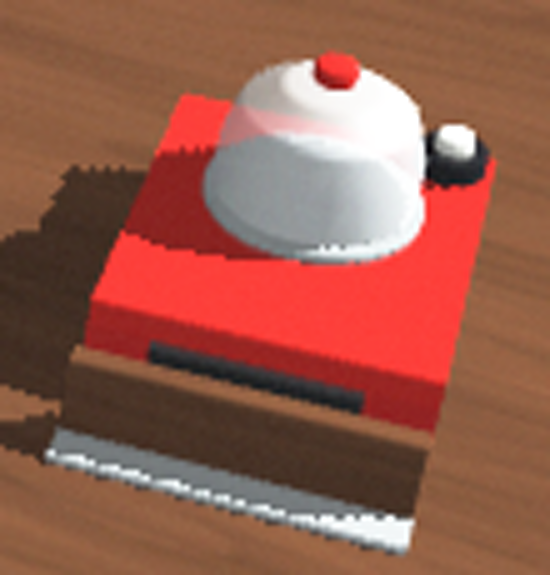

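View pics/c4.png

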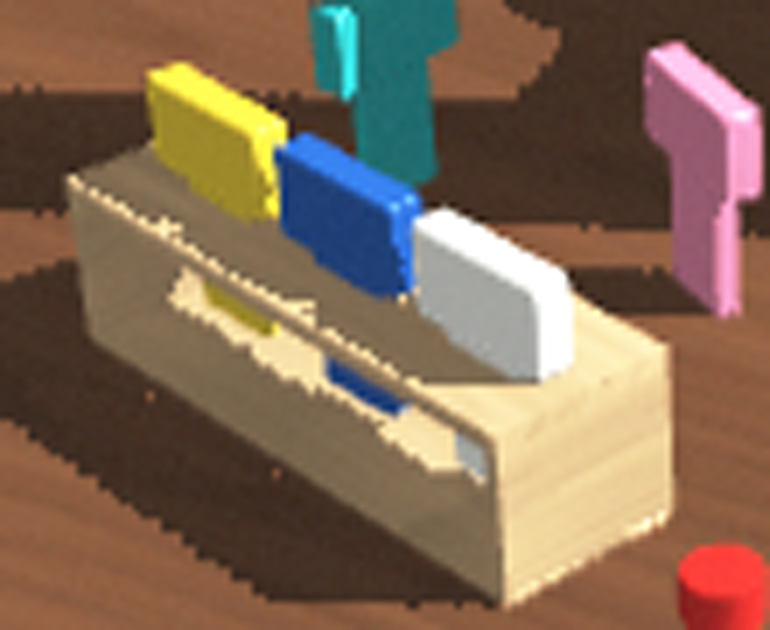

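```bash
cat >> h.py <<'E'
from scipy.optimize import least_squares
def proj(d,P):
    M=np.linalg.inv(d['world_from_camera']); p=np.atleast_2d(P)@M[:3,:3].T+M[:3,3]
    f=200/np.tan(np.radians(float(d['vertical_fov']))/2)
    return np.c_[f*p[:,0]/p[:,2]+float(d['cx']),f*p[:,1]/p[:,2]+float(d['cy'])]
def place(p,L):
    c,s=np.cos(p[2]),np.sin(p[2]); L=np.atleast_2d(L).astype(float)
    return np.c_[p[0]+c*L[:,0]-s*L[:,1],p[1]+s*L[:,0]+c*L[:,1],L[:,2]+(p[3] if len(p)>3 else 0)]
def fit(obs,x0):
    f=lambda p:np.concatenate([(proj(d,place(p,np.array(L)))-np.array(px)).ravel() for d,L,px in obs])
    r=least_squares(f,x0,loss='soft_l1'); return r.x,f(r.x).reshape(-1,2)
E
python3 - <<'E'
from h import *
S=np.load('pics/side0.npz');C=np.load('pics/scene0.npz')
cv=lambda pts,x,y,s:[((a+.5)/s-.5+x,(b+.5)/s-.5+y) for a,b in pts]
ck=[(S,[(71,-92.5,45),(71,92.5,45),(-75,-92.5,45),(-75,-92.5,0),(75,-92.5,0),(-40,0,120)],cv([(485,287),(420,80),(62,348),(80,420),(490,357),(187,70)],210,120,6)),
(C,[(-75,-92.5,45),(-75,92.5,45),(71,-92.5,45),(71,92.5,45),(-40,0,120)],cv([(185,95),(495,160),(92,298),(445,383),(337,55)],375,170,5))]
rk=[(S,[(-38,120,68),(38,120,68),(-38,-120,68),(38,-120,68),(-38,-120,0),(38,-120,0)],cv([(130,58),(267,72),(50,435),(208,455),(57,505),(200,523)],270,225,4)),
(C,[(38,-120,68),(38,120,68),(-38,120,68),(38,120,0),(-38,120,0)],cv([(68,180),(495,440),(672,347),(505,605),(668,520)],190,140,7))]
for n,o,x0 in [('cooker',ck,[450,0,0]),('rack',rk,[500,-350,0])]:
    for oo in [o,o[:1],o[1:]]:
        p,r=fit(oo,x0); print(n,p[:2].round(1),np.degrees(p[2]).round(2)); 
    p,r=fit(o,x0); print(r.round(1).tolist())
E
```

```text
cooker [455.9 223.3] 4.5
cooker [458.6 231.2] -355.3
cooker [451.5 220.6] -6107.92
[[-2.7, 5.5], [-1.0, -3.1], [11.2, 1.6], [10.0, 2.2], [-1.6, 6.2], [-1.4, 1.1], [-7.0, 4.2], [9.6, 10.3], [-7.1, -4.0], [8.7, 2.4], [3.0, 1.1]]
rack [ 560.  -237.4] 705.76
rack [ 559.6 -236.9] 2866.05
rack [ 559.4 -237.9] -14.73
[[0.6, -0.1], [0.1, 0.5], [-0.1, -0.2], [-0.3, 0.2], [-0.6, -0.0], [1.0, 0.7], [-0.4, 0.1], [0.2, -0.1], [-0.2, 0.4], [0.6, 0.6], [1.2, -0.7]]
```

Run:
```python
from h import *
S=np.load('pics/side0.npz');C=np.load('pics/scene0.npz')
cv=lambda pts,x,y,s:[((a+.5)/s-.5+x,(b+.5)/s-.5+y) for a,b in pts]
f=-110;h=75
ck=[(S,[(71,-h,45),(71,h,45),(f,-h,45),(f,-h,0),(75,-h,0),(-40,0,120)],cv([(485,287),(420,80),(62,348),(80,420),(490,357),(187,70)],210,120,6)),
(C,[(f,-h,45),(f,h,45),(71,-h,45),(71,h,45),(-40,0,120)],cv([(185,95),(495,160),(92,298),(445,383),(337,55)],375,170,5))]
for oo in [ck,ck[:1],ck[1:]]:
    p,r=fit(oo,[455,223,.08]); print(p[:2].round(1),np.degrees(p[2]).round(2))
    print(r.round(1).tolist())
p,r=fit(ck,[455,223,.08]);print(place(p,[75,0,45]))
# leaves: world top of handles
R=[560,-237.4,np.radians(-14.3)]
for y in(-75,0,75):
    w=place(R,[0,y,104]); print(w.round(1),proj(S,w).round(1),proj(C,w).round(1))
```

```text
[460.3 221.2] 7.46
[[-0.7, 0.4], [-0.2, 0.4], [0.4, 0.3], [-0.5, 0.9], [0.3, 1.1], [0.4, 2.0], [-0.2, -0.2], [0.6, -0.0], [0.1, 0.2], [0.6, 0.3], [0.5, 1.6]]
[460.4 224.2] 7.4
[[-0.7, -0.4], [-0.2, -0.3], [0.5, -0.6], [-0.5, 0.1], [0.3, 0.3], [0.4, 1.3]]
[459.5 220.2] 7.38
[[-0.4, -0.5], [0.3, -0.3], [-0.2, -0.2], [0.1, -0.1], [0.2, 1.3]]
[[534.61892529 230.93956014  45.        ]]
[[ 541.5 -310.1  104. ]] [[305.4 305.5]] [[220.3 153.7]]
[[ 560.  -237.4  104. ]] [[311.4 274.3]] [[239.1 164. ]]
[[ 578.5 -164.7  104. ]] [[316.9 246. ]] [[259.4 175.2]]
```

```bash
cat >> h.py <<'E'
from scipy.spatial.transform import Rotation as Ro, Slerp
def plan(tgt,yaw,jaw,n=5,tilt=None):
    o=ctrl.observe(); R0=Ro.from_euler('xyz',o['tcp_rot'],degrees=True); R1=Ro.from_euler('xyz',[180,0,yaw],degrees=True)
    sl=Slerp([0,1],Ro.concatenate([R0,R1])); p0=o['ee_pos']; tgt=np.array(tgt,float)
    print('t %.2f'%o['time_s'],'pos',p0.round(2),'rot',o['tcp_rot'].round(2),'F',o['force'].round(2),'T',o['torque'].round(2),'gap %.1f'%o['finger_gap'],'dist %.1f'%np.linalg.norm(tgt-p0))
    for i in range(n):
        Ra=sl(i/n);Rb=sl((i+1)/n)
        t=Ra.inv().apply((tgt-p0)/n); a=(Ra.inv()*Rb).as_rotvec()
        print([jaw]+t.round(1).tolist()+a.round(3).tolist())
E
python3 - <<'E'
from h import *
plan([541.5,-310,165],75.7,85,10)
E
```

```text
t 0.15 pos [ 261.94 -566.68  193.65] rot [-1.7989e+02 -1.0000e-02  2.4800e+01] F [-0.25 -0.32 -0.13] T [-0.04 -0.01 -0.03] gap 85.2 dist 380.6
[85, 36.1, -11.6, 2.9, -0.0, -0.0, -0.089]
[85, 37.0, -8.3, 2.9, -0.0, -0.0, -0.089]
[85, 37.6, -5.0, 2.9, -0.0, -0.0, -0.089]
[85, 37.9, -1.6, 2.9, -0.0, -0.0, -0.089]
[85, 37.9, 1.7, 2.9, -0.0, -0.0, -0.089]
[85, 37.6, 5.1, 2.9, -0.0, -0.0, -0.089]
[85, 37.0, 8.4, 2.9, -0.0, -0.0, -0.089]
[85, 36.1, 11.6, 2.9, -0.0, -0.0, -0.089]
[85, 34.9, 14.8, 2.9, -0.0, -0.0, -0.089]
[85, 33.5, 17.8, 2.9, -0.0, -0.0, -0.089]
```

jog_arm --plan '[[[85,36,-11.6,2.9,0,0,-0.089],[85,37,-8.3,2.9,0,0,-0.089],[85,37.6,-5,2.9,0,0,-0.089],[85,37.9,-1.6,2.9,0,0,-0.089],[85,37.9,1.7,2.9,0,0,-0.089]]]' --squeeze 40

```text
time_s: 0.65
ee_pos: [400.6, -437.3, 176.8]
tcp_rot: [-179.8, 0.0, 50.7]
force: [-0.6, 0.5, -0.2]
finger_gap: 85.1
```

Run:
```python
from h import *
plan([541.5,-310,165],75.7,60)
```

```text
t 0.65 pos [ 400.62 -437.32  176.81] rot [-1.7982e+02  2.0000e-02  5.0710e+01] F [-0.58  0.52 -0.22] T [ 0.    0.01 -0.05] gap 85.1 dist 190.3
[60, 37.6, 5.7, 2.3, -0.001, -0.0, -0.087]
[60, 36.9, 8.9, 2.3, -0.001, -0.0, -0.087]
[60, 36.0, 12.1, 2.3, -0.001, -0.0, -0.087]
[60, 34.8, 15.2, 2.3, -0.001, -0.0, -0.087]
[60, 33.3, 18.2, 2.4, -0.001, -0.0, -0.087]
```

Tracking is good (about 1 mm of droop).

jog_arm --plan '[[[60,37.6,5.7,2,0,0,-0.087],[60,36.9,8.9,2,0,0,-0.087],[60,36,12.1,2,0,0,-0.087],[60,34.8,15.2,2,0,0,-0.087],[60,33.3,18.2,2,0,0,-0.087]]]'

```text
time_s: 1.15
ee_pos: [544.3, -301.8, 163.9]
tcp_rot: [-179.6, -0.1, 76.7]
force: [-0.0, -0.7, -0.1]
finger_gap: 60.1
```

Run:
```python
from h import *
o=ctrl.observe();save('wrist','w1'); print(o['ee_pos'],o['tcp_rot'],o['force'])
```

```text
[ 544.28635131 -301.78219133  163.88707475] [-1.79648912e+02 -1.48913536e-01  7.66726643e+01] [-0.03702513 -0.70869668 -0.06378627]
```

View pics/w1.png

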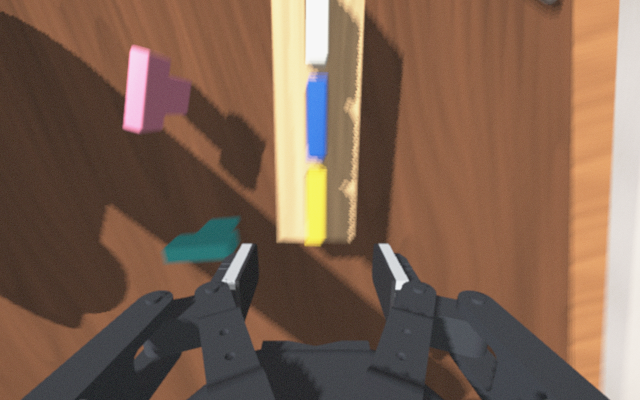

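```bash
cat >> h.py <<'E'
def wcam(d,pos,rot):
    T=np.eye(4);T[:3,:3]=Ro.from_euler('xyz',rot,degrees=True).as_matrix();T[:3,3]=pos
    d=dict(d);d['world_from_camera']=T@d['hand_eye'];return d
def back(d,px,z):
    f=200/np.tan(np.radians(float(d['vertical_fov']))/2);W=d['world_from_camera']
    v=W[:3,:3]@np.array([(px[0]-d['cx'])/f,(px[1]-d['cy'])/f,1.]);return W[:3,3]+v*(z-W[2,3])/v[2]
def up(f,x,y,w,h,s,o):
    i=cv2.imread(f'pics/{f}.png')[y:y+h,x:x+w]; cv2.imwrite(f'pics/{o}.png',cv2.resize(i,None,fx=s,fy=s,interpolation=cv2.INTER_CUBIC))
E
python3 - <<'E'
from h import *
up('w1',250,0,130,255,2.3,'w1c')
d=wcam(dict(np.load('pics/w1.npz')),[544.286,-301.782,163.887],[-179.649,-.149,76.673])
for y in(-75,0,75):
  w=place([560,-237.4,np.radians(-14.3)],[[8,y+32,104],[-8,y+32,104],[8,y-32,104],[-8,y-32,104]]);print(proj(d,w).round(1).tolist())
E
```

```text
[[325.4, 175.8], [306.2, 175.5], [323.5, 245.6], [305.7, 245.3]]
[[328.0, 79.2], [307.0, 78.9], [325.7, 162.7], [306.3, 162.4]]
[[331.2, -38.2], [308.0, -38.6], [328.5, 63.5], [307.1, 63.1]]
```

View pics/w1c.png

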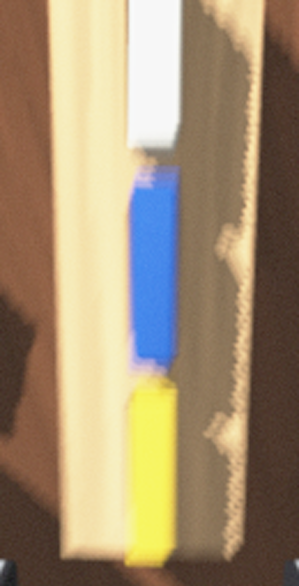

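Run:
```python
from h import *
plan([541.5,-309.5,78],75.7,60)
```

```text
t 1.20 pos [ 548.34 -296.75  163.43] rot [-179.8    -0.45   77.02] F [ 0.75  2.62 -1.09] T [ 0.11 -0.11  0.  ] gap 59.7 dist 86.6
[60, -2.9, -0.7, 17.1, -0.001, -0.002, 0.005]
[60, -2.9, -0.7, 17.1, -0.001, -0.002, 0.005]
[60, -2.9, -0.7, 17.1, -0.001, -0.002, 0.005]
[60, -2.9, -0.7, 17.1, -0.001, -0.002, 0.005]
[60, -2.8, -0.7, 17.1, -0.001, -0.002, 0.005]
```

jog_arm --plan '[[[60,-10,-2,12,0,0,0.02],[60,-4,-1,20,0,0,0],[60,0,0,22,0,0,0],[60,0,0,15,0,0,0],[60,0,0,3,0,0,0]]]'

```text
time_s: 1.7
ee_pos: [540.7, -309.7, 86.1]
tcp_rot: [-179.7, -0.4, 75.8]
force: [-0.9, -0.1, -0.4]
finger_gap: 59.6
```

Run:
```python
from h import *
plan([541.5,-309.5,73],75.7,60)
save('wrist','w2')
```

```text
t 1.70 pos [ 540.73 -309.65   86.11] rot [-179.66   -0.4    75.8 ] F [-0.89 -0.13 -0.45] T [ 0.   -0.05  0.  ] gap 59.6 dist 13.1
[60, 0.0, 0.2, 2.6, -0.001, -0.001, 0.0]
[60, 0.1, 0.2, 2.6, -0.001, -0.001, 0.0]
[60, 0.1, 0.2, 2.6, -0.001, -0.001, 0.0]
[60, 0.1, 0.1, 2.6, -0.001, -0.001, 0.0]
[60, 0.1, 0.1, 2.6, -0.001, -0.001, 0.0]
```

View pics/w2.png

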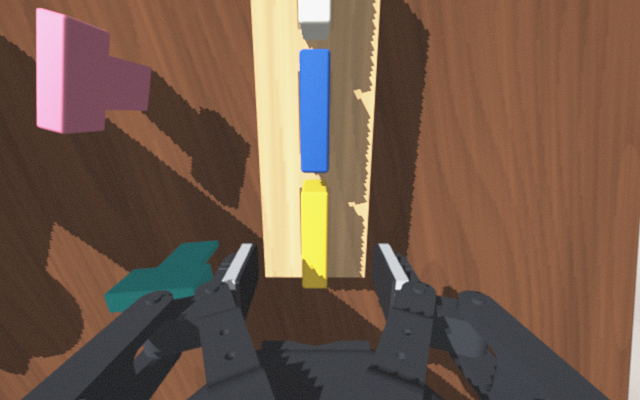

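Run:
```python
from h import *
S=np.load('pics/side0.npz');C=np.load('pics/scene0.npz')
for px in [(225,320),(258,320)]: print(back(S,px,92))
print(back(C,(236,142),92),back(C,(255,136),92), back(C,(246,165),0))
```

```text
[ 387.62942188 -320.01576466   92.        ]
[ 449.78091628 -325.98526717   92.        ]
[ 451.30059102 -332.2747679    92.        ] [ 395.77690345 -310.32983077   92.        ] [ 409.58390817 -339.40636411    0.        ]
```

jog_arm --plan '[[[60,0,0.5,7,0,0,0],[40,0,0,4,0,0,0],[14,0,0,1,0,0,0],[14,0,0,0,0,0,0],[14,0,0,0,0,0,0]]]' --squeeze 40

```text
time_s: 2.25
ee_pos: [542.4, -312.2, 76.2]
tcp_rot: [-179.9, -0.3, 75.7]
force: [-0.1, -0.1, 0.3]
finger_gap: 14.6
```

jog_arm --plan '[[[10,0,0,-0.5,0,0,0],[10,0,0,-0.5,0,0,0],[10,0,0,-5,0,0,0],[10,0,0,-10,0,0,0],[10,0,0,-15,0,0,0]]]' --squeeze 40

```text
time_s: 2.75
ee_pos: [541.7, -311.5, 108.1]
tcp_rot: [-179.8, -0.3, 75.7]
force: [0.6, 0.2, 0.1]
finger_gap: 9.8
```

Run:
```python
from h import *
plan([541.5,-309.5,150],75.7,10)
save('wrist','w3')
```

```text
t 2.75 pos [ 541.7  -311.46  108.14] rot [-179.79   -0.33   75.72] F [0.56 0.21 0.11] T [-0.05 -0.02 -0.  ] gap 9.8 dist 41.9
[10, 0.4, -0.2, -8.4, -0.001, -0.001, 0.0]
[10, 0.4, -0.2, -8.4, -0.001, -0.001, 0.0]
[10, 0.4, -0.2, -8.4, -0.001, -0.001, 0.0]
[10, 0.4, -0.1, -8.4, -0.001, -0.001, 0.0]
[10, 0.4, -0.1, -8.4, -0.001, -0.001, 0.0]
```

View pics/w3.png

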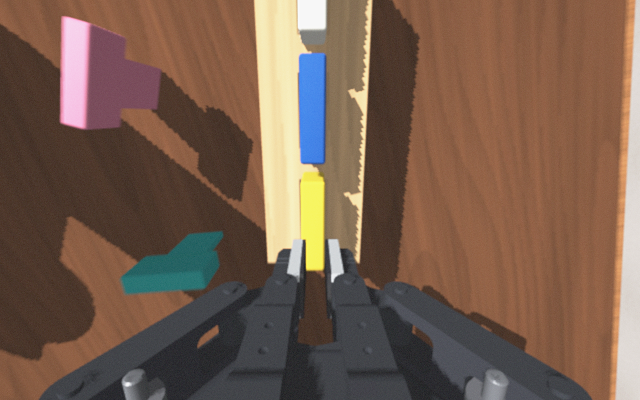

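Run:
```python
from h import *
d=wcam(dict(np.load('pics/w3.npz')),[541.7,-311.46,108.14],[-179.79,-.33,75.72])
print(proj(d,np.array([[541.7,-311.46,108.14],[541.7,-311.46,127.]])))
R=[560,-237.4,np.radians(-14.3)]
for y in(-75,0,75):
  w=place(R,[[8,y+32,104],[-8,y+32,104],[8,y-32,104],[-8,y-32,104],[0,y-32,68]]);print(proj(d,w).round(1).tolist())
w=place(R,[[38,-120,68],[-38,-120,68],[-38,120,68]]);print(proj(d,w).round(1).tolist())
```

```text
[[316.00648083 229.03973988]
 [316.03102324 241.03019678]]
[[327.6, 178.5], [302.8, 178.5], [326.5, 267.2], [303.8, 267.2], [315.3, 245.1]]
[[329.2, 49.8], [301.2, 49.8], [327.8, 161.5], [302.6, 161.5], [315.3, 153.8]]
[[331.4, -117.2], [299.1, -117.2], [329.5, 28.0], [300.9, 28.0], [315.3, 42.8]]
[[360.6, 259.3], [269.9, 259.2], [252.3, -99.4]]
```

Run:
```python
from h import *
up('w3',240,160,150,190,4,'w3c')
save('side','s3'); up('s3',230,180,150,190,4,'s3c'); print(ctrl.observe()['finger_gap'],ctrl.observe()['ee_pos'])
```

```text
10.189455327199925 [ 544.45541514 -313.48554368  111.84339653]
```

View pics/w3c.png

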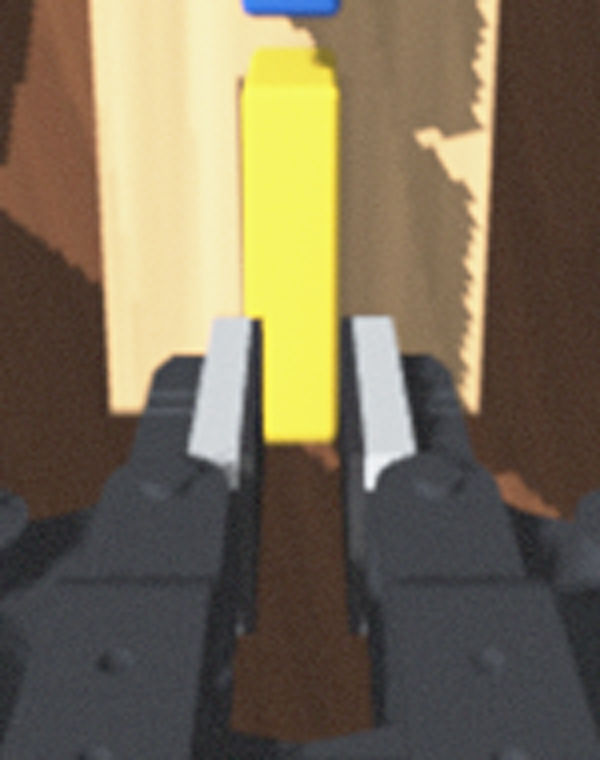

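View pics/s3c.png

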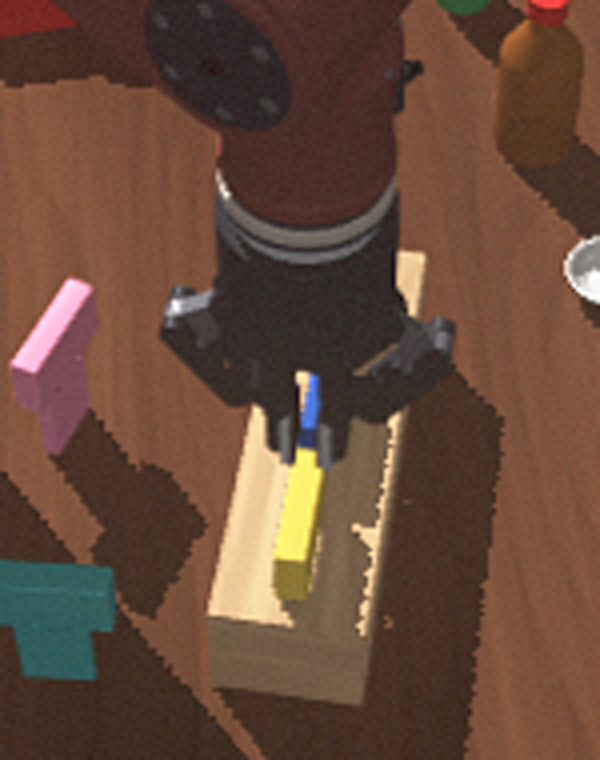

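jog_arm --plan '[[[50,-1,0,0,0,0,0],[50,0,2,2,0,0,0],[50,0,0,18,0,0,0],[50,0,0,15,0,0,0],[50,0,0,1,0,0,0]]]'

```text
time_s: 3.35
ee_pos: [547.5, -315.8, 76.0]
tcp_rot: [179.6, -0.1, 75.7]
force: [-1.5, 0.1, 0.0]
finger_gap: 49.8
```

Run:
```python
from h import *
plan([541.5,-309.5,72],75.7,10,1)
save('wrist','w4')
up('w4',200,120,230,270,3,'w4c')
```

```text
t 3.35 pos [ 547.49 -315.77   75.95] rot [ 1.796e+02 -9.000e-02  7.571e+01] F [-1.46  0.1   0.05] T [0.03 0.01 0.03] gap 49.8 dist 9.5
[10, 4.6, -7.4, 3.9, 0.007, -0.002, 0.0]
```

View pics/w4c.png

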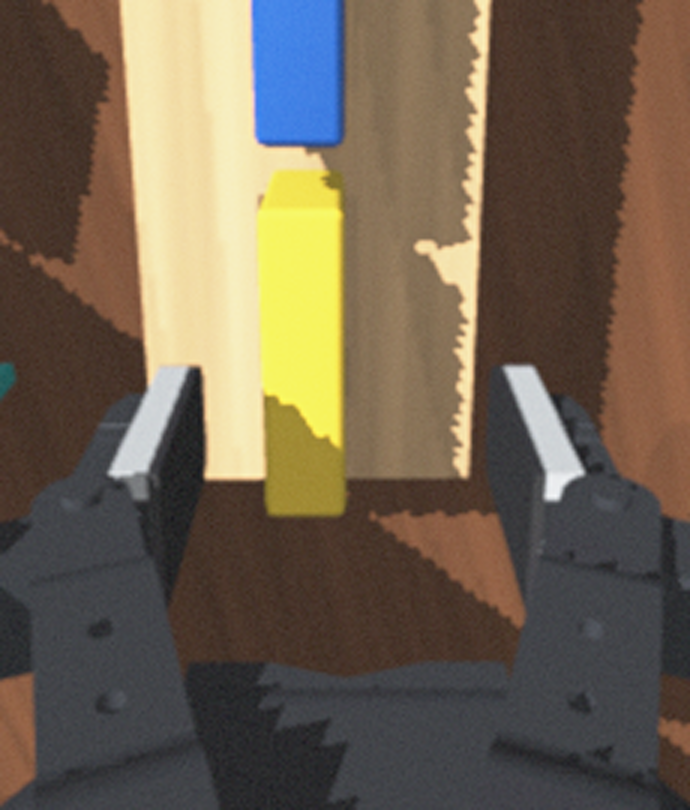

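Run:
```python
from h import *
S=dict(np.load('pics/s3.npz'))
for z in (112,130,150): print(z,proj(S,np.array([[544.4,-313.5,z]])))
d=wcam(dict(np.load('pics/w4.npz')),[547.49,-315.77,75.95],[179.6,-.09,75.71])
from h import Ro
R=Ro.from_euler('xyz',[179.6,-.09,75.71],degrees=True)
for b in (0,8,19,30,40):
  for yy in (25,):
    print(b,proj(d,np.array([547.49,-315.77,75.95])+R.apply(np.array([[11,yy,-b],[11,-yy,-b],[-11,yy,-b]]))).round(1).tolist())
import numpy as np
S=dict(np.load('pics/side0.npz'));
for z in (193,230): print(proj(S,np.array([[261.9,-566.6,z]])))
C=dict(np.load('pics/scene0.npz'));
for z in (193,210,230): print(proj(C,np.array([[261.9,-566.6,z]])))
up('scene0',160,0,90,80,8,'sc0')
```

```text
112 [[307.05003613 304.52123756]]
130 [[307.04881027 299.14637073]]
150 [[307.04740957 293.00486934]]
0 [[354.4, 213.4], [277.7, 213.4], [353.1, 244.1]]
8 [[356.0, 217.7], [276.1, 217.7], [354.6, 249.5]]
19 [[358.5, 224.2], [273.8, 224.2], [357.0, 257.7]]
30 [[361.4, 231.6], [271.1, 231.6], [359.6, 266.9]]
40 [[364.3, 239.2], [268.4, 239.2], [362.4, 276.3]]
[[122.58347581 440.676456  ]]
[[115.60620268 430.47736499]]
[[209.94493004  70.18559585]]
[[209.24895401  64.57988663]]
[[208.41753667  57.88327125]]
```

View pics/sc0.png

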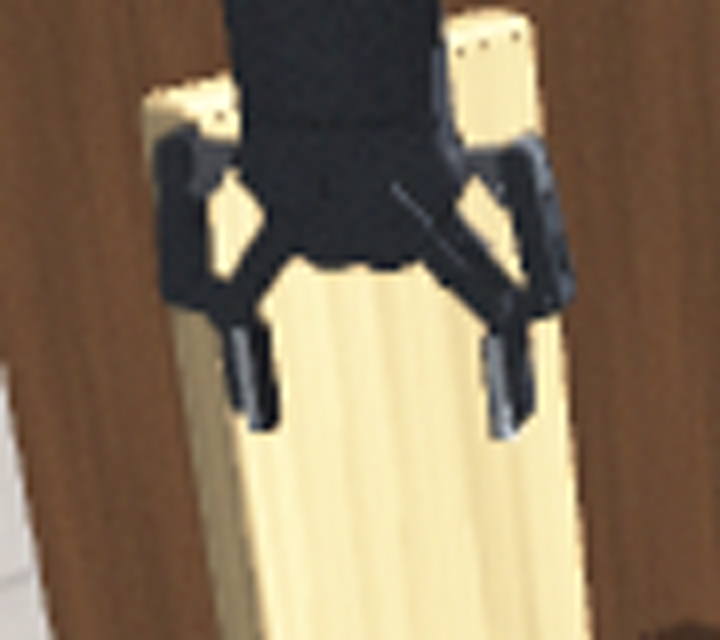

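jog_arm --plan '[[[50,3,-4,0,0.007,0,0],[50,0,-1,10,0,0,0],[50,0,0,10,0,0,0],[50,0,0,5,0,0,0],[50,0,0,0,0,0,0]]]'

```text
time_s: 3.9
ee_pos: [543.8, -311.6, 50.1]
tcp_rot: [180.0, -0.1, 75.7]
force: [-0.0, -0.2, -0.0]
finger_gap: 50.1
```

Run:
```python
from h import *
plan([541.5,-309.5,34],75.7,50,1)
save('wrist','w5'); save('scene','sc5')
up('w5',200,120,230,270,2.5,'w5c'); up('sc5',160,90,150,150,4,'sc5c')
```

```text
t 3.90 pos [ 543.76 -311.6    50.07] rot [ 1.7996e+02 -6.0000e-02  7.5720e+01] F [-0.03 -0.22 -0.03] T [0.05 0.04 0.  ] gap 50.1 dist 16.4
[50, 1.5, -2.7, 16.1, 0.001, -0.001, 0.0]
```

View pics/w5c.png

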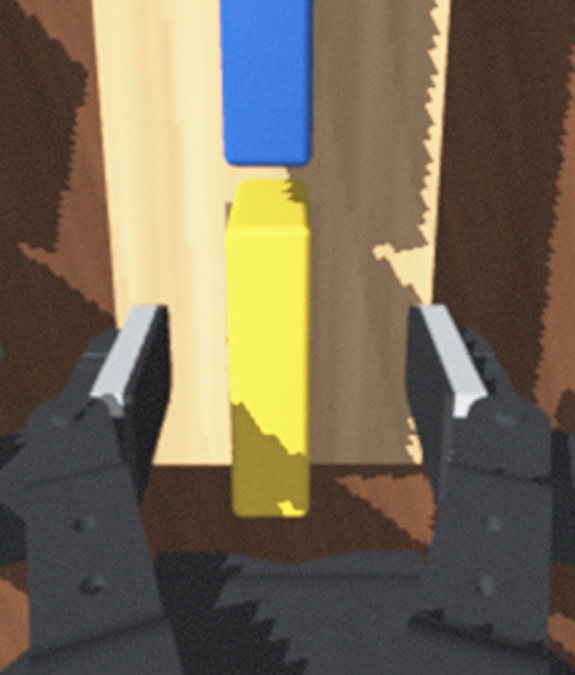

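View pics/sc5c.png

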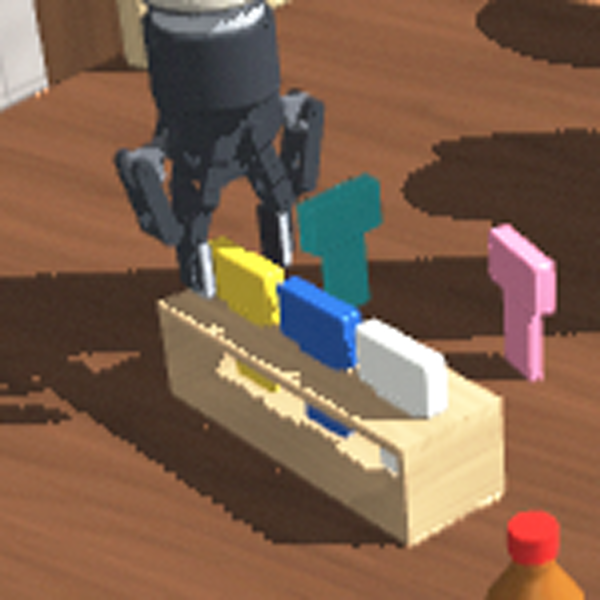

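Run:
```python
from h import *
d=wcam(dict(np.load('pics/w5.npz')),[543.76,-311.6,50.07],[179.96,-.06,75.72]);C=dict(np.load('pics/sc5.npz'))
R=Ro.from_euler('xyz',[179.96,-.06,75.72],degrees=True);T=np.array([543.76,-311.6,50.07])
# wrist: front tip corners inner (pixel) 
wl=(200+166/2.5,120+307/2.5); wr=(200+409/2.5,120+307/2.5)
print(wl,wr)
# scene tips: lowest points
print('x,b, wrist front corners; scene centre-of-pads tips')
for x in (0,-10,-20):
  for b in (5,20,35,45):
    print(x,b,proj(d,T+R.apply([[x+11,-25,-b],[x+11,25,-b]])).round(0).tolist(),proj(C,T+R.apply([[x,25,-b],[x,-25,-b]])).round(0).tolist())
```

```text
(266.4, 242.8) (363.6, 242.8)
x,b, wrist front corners; scene centre-of-pads tips
0 5 [[277.0, 216.0], [355.0, 216.0]] [[213.0, 175.0], [229.0, 168.0]]
0 20 [[274.0, 225.0], [359.0, 225.0]] [[213.0, 169.0], [229.0, 162.0]]
0 35 [[270.0, 235.0], [363.0, 235.0]] [[212.0, 164.0], [228.0, 157.0]]
0 45 [[267.0, 243.0], [366.0, 243.0]] [[211.0, 160.0], [228.0, 154.0]]
-10 5 [[277.0, 231.0], [355.0, 231.0]] [[211.0, 173.0], [227.0, 166.0]]
-10 20 [[274.0, 241.0], [358.0, 240.0]] [[210.0, 168.0], [226.0, 161.0]]
-10 35 [[271.0, 252.0], [362.0, 252.0]] [[209.0, 163.0], [226.0, 156.0]]
-10 45 [[268.0, 261.0], [365.0, 261.0]] [[209.0, 159.0], [225.0, 152.0]]
-20 5 [[278.0, 245.0], [354.0, 245.0]] [[209.0, 172.0], [225.0, 165.0]]
-20 20 [[275.0, 256.0], [357.0, 256.0]] [[208.0, 167.0], [224.0, 160.0]]
-20 35 [[271.0, 268.0], [361.0, 268.0]] [[207.0, 161.0], [223.0, 155.0]]
-20 45 [[269.0, 278.0], [364.0, 278.0]] [[207.0, 158.0], [223.0, 151.0]]
```

jog_arm --plan '[[[50,1,-2,6,0,0,0],[50,0,0,6,0,0,0],[20,0,0,1,0,0,0],[5,0,0,0,0,0,0],[5,0,0,0,0,0,0]]]' --squeeze 40

```text
time_s: 4.5
ee_pos: [543.4, -311.1, 38.1]
tcp_rot: [179.8, 0.0, 75.7]
force: [0.2, -0.2, -0.8]
finger_gap: 15.3
```

Run:
```python
from h import *
plan([541.5,-309.5,110],75.7,5,5)
save('wrist','w6')
up('w6',200,120,230,270,2.5,'w6c')
```

```text
t 4.50 pos [ 543.37 -311.14   38.06] rot [1.7977e+02 2.0000e-02 7.5710e+01] F [ 0.23 -0.23 -0.78] T [-0.    0.03 -0.04] gap 15.3 dist 72.0
[5, 0.2, -0.4, -14.4, 0.001, 0.0, 0.0]
[5, 0.2, -0.4, -14.4, 0.001, 0.0, 0.0]
[5, 0.2, -0.4, -14.4, 0.001, 0.0, 0.0]
[5, 0.2, -0.4, -14.4, 0.001, 0.0, 0.0]
[5, 0.2, -0.4, -14.4, 0.001, 0.0, 0.0]
```

View pics/w6c.png

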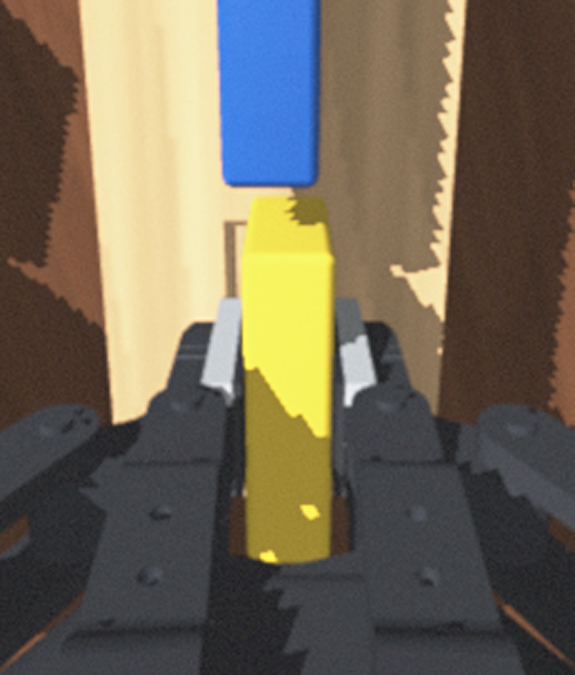

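jog_arm --plan '[[[5,0,0,-8,0,0,0],[5,0,0,-20,0,0,0],[5,0,0,-30,0,0,0],[5,0,0,-30,0,0,0],[5,0,0,-15,0,0,0]]]'

```text
time_s: 5.05
ee_pos: [540.5, -309.2, 142.0]
tcp_rot: [-179.8, -0.2, 75.7]
force: [0.8, -0.2, -0.3]
finger_gap: 15.2
```

Run:
```python
from h import *
S=np.load('pics/side0.npz');C=np.load('pics/scene0.npz')
print('bottle',back(S,(367,180),125),back(C,(293,224),125)); print('cup',back(S,(346,162),55))
plan([538,231,160],97.4,5,14)
save('wrist','w7')
```

```text
bottle [714.02644344   7.29111138 125.        ] [723.55130006  17.54305507 125.        ]
cup [689.02579433 155.07884899  55.        ]
t 5.05 pos [ 540.48 -309.2   142.01] rot [-1.7982e+02 -1.5000e-01  7.5710e+01] F [ 0.78 -0.24 -0.31] T [-0.   -0.02  0.04] gap 15.2 dist 540.5
[5, 37.4, -9.7, -1.2, -0.0, -0.0, -0.027]
[5, 37.6, -8.7, -1.2, -0.0, -0.0, -0.027]
[5, 37.8, -7.7, -1.2, -0.0, -0.0, -0.027]
[5, 38.0, -6.6, -1.2, -0.0, -0.0, -0.027]
[5, 38.2, -5.6, -1.2, -0.0, -0.0, -0.027]
[5, 38.3, -4.6, -1.2, -0.0, -0.0, -0.027]
[5, 38.4, -3.5, -1.2, -0.0, -0.0, -0.027]
[5, 38.5, -2.5, -1.2, -0.0, -0.0, -0.027]
[5, 38.6, -1.5, -1.2, -0.0, -0.0, -0.027]
[5, 38.6, -0.4, -1.2, -0.0, -0.0, -0.027]
[5, 38.6, 0.6, -1.3, -0.0, -0.0, -0.027]
[5, 38.6, 1.7, -1.3, -0.0, -0.0, -0.027]
[5, 38.5, 2.7, -1.3, -0.0, -0.0, -0.027]
[5, 38.4, 3.8, -1.3, -0.0, -0.0, -0.027]
```

View pics/w7.png

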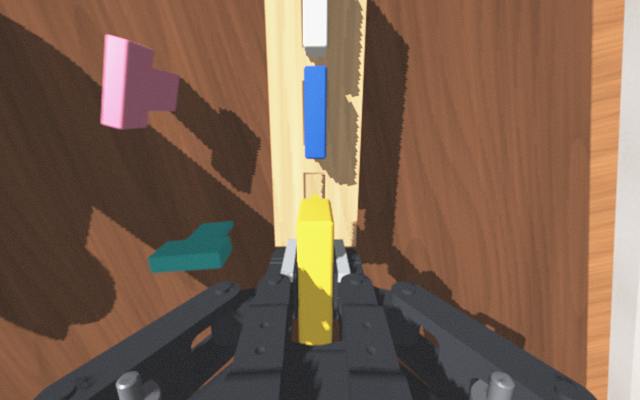

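jog_arm --plan '[[[5,30,-8,-3,0,0,-0.027],[5,42,-10,-2,0,0,-0.03],[5,46,-10,-2,0,0,-0.03],[5,46,-9,-1,0,0,-0.03],[5,46,-7,-1,0,0,-0.03]]]'

```text
time_s: 5.6
ee_pos: [537.9, -96.1, 152.9]
tcp_rot: [179.7, 0.1, 83.8]
force: [1.6, -0.1, 0.6]
finger_gap: 15.2
```

Run:
```python
from h import *
plan([538,231,150],97.4,5,8)
```

```text
t 5.60 pos [537.87 -96.1  152.94] rot [1.7975e+02 1.4000e-01 8.3810e+01] F [ 1.55 -0.06  0.57] T [ 0.08 -0.02 -0.01] gap 15.2 dist 327.1
[5, 40.7, -4.4, 0.2, 0.001, 0.0, -0.03]
[5, 40.8, -3.2, 0.3, 0.001, 0.0, -0.03]
[5, 40.8, -2.0, 0.3, 0.001, 0.0, -0.03]
[5, 40.9, -0.8, 0.3, 0.001, 0.0, -0.03]
[5, 40.9, 0.4, 0.3, 0.001, 0.0, -0.03]
[5, 40.9, 1.7, 0.3, 0.001, 0.0, -0.03]
[5, 40.8, 2.9, 0.3, 0.001, 0.0, -0.03]
[5, 40.7, 4.1, 0.4, 0.001, 0.0, -0.03]
```

jog_arm --plan '[[[5,45,-4,0,0,0,-0.035],[5,45,-3,0,0,0,-0.035],[5,45,-2,0,0,0,-0.035],[5,45,0,0,0,0,-0.035],[5,45,1,0,0,0,-0.035]]]'

```text
time_s: 6.1
ee_pos: [533.9, 138.5, 148.6]
tcp_rot: [180.0, 0.2, 94.2]
force: [0.7, 0.3, -0.6]
finger_gap: 15.6
```

Run:
```python
from h import *
plan([538,231,120],97.4,5,4)
```

```text
t 6.10 pos [533.91 138.47 148.61] rot [1.7995e+02 1.5000e-01 9.4190e+01] F [ 0.65  0.3  -0.57] T [-0.01 -0.07 -0.  ] gap 15.6 dist 96.9
[5, 23.0, 2.7, 7.1, 0.0, 0.001, -0.014]
[5, 23.0, 3.0, 7.1, 0.0, 0.001, -0.014]
[5, 22.9, 3.3, 7.1, 0.0, 0.001, -0.014]
[5, 22.9, 3.7, 7.1, 0.0, 0.001, -0.014]
```

jog_arm --plan '[[[5,35,3,6,0,0,-0.02],[5,28,3,8,0,0,-0.02],[5,15,3,8,0,0,-0.015],[5,6,0,3,0,0,0],[5,0,0,0,0,0,0]]]'

```text
time_s: 6.6
ee_pos: [531.4, 231.0, 118.7]
tcp_rot: [-179.8, 0.2, 98.0]
force: [-0.4, -0.5, -0.2]
finger_gap: 15.5
```

Run:
```python
from h import *
plan([538,231,120],97.4,5,1)
save('wrist','w8')
plan([538,231,120],97.4,5,1)
```

```text
t 6.60 pos [531.44 230.98 118.72] rot [-1.7979e+02  1.7000e-01  9.7960e+01] F [-0.41 -0.52 -0.16] T [-0.05 -0.03 -0.03] gap 15.5 dist 6.7
[5, -0.9, 6.5, -1.3, -0.004, 0.003, 0.01]
t 6.65 pos [531.55 230.37 118.85] rot [-1.7979e+02  1.7000e-01  9.7920e+01] F [-1.06 -1.58 -0.53] T [-0.01 -0.01 -0.01] gap 15.4 dist 6.6
[5, -0.3, 6.5, -1.2, -0.004, 0.003, 0.009]
```

View pics/w8.png

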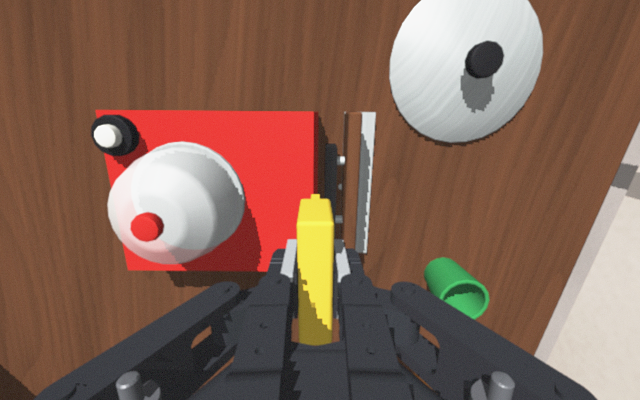

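Run:
```python
from h import *
up('w8',280,95,110,150,5,'w8c')
```

```text
(no output)
```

View pics/w8c.png

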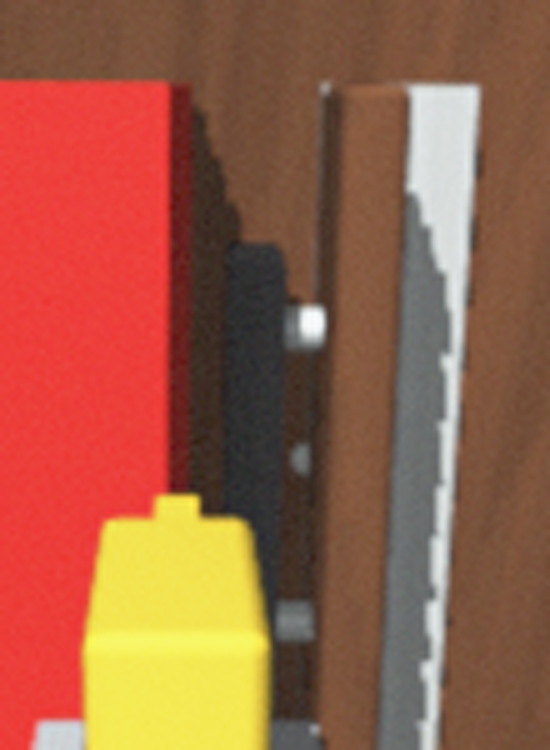

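Run:
```python
from h import *
P,Q=[531.44,230.98,118.72],[-179.79,.17,97.96]
d=wcam(dict(np.load('pics/w8.npz')),P,Q)
cv=lambda a,b:((a+.5)/5-.5+280,(b+.5)/5-.5+95)
R=Ro.from_euler('xyz',Q,degrees=True)
def t(a,b,z):
    w=back(d,cv(a,b),z); print(z,w.round(1),'tool',R.inv().apply(w-P).round(2)); return w
A=t(168,90,45);B=t(168,485,45); print(np.degrees(np.arctan2(*(A-B)[[1,0]]))-90)
A=t(190,90,34);B=t(190,480,34); print(np.degrees(np.arctan2(*(A-B)[[1,0]]))-90)
print('buffer top'); t(228,300,43);t(224,470,43);t(285,300,43)
print('blade'); 
for z in (92.7,): t(155,500,z);t(202,500,z)
print('handle top corner');t(85,640,92.7+92);t(268,640,92.7+92)
```

```text
45 [519.2 303.5  45. ] tool [73.71 -1.82 73.51]
45 [528.5 236.1  45. ] tool [ 5.66 -1.96 73.71]
7.835530220863248
34 [522.9 303.9  34. ] tool [73.64  1.94 84.5 ]
34 [532.7 234.6  34. ] tool [ 3.61  2.1  84.7 ]
8.090487276849998
buffer top
43 [534.3 270.1  43. ] tool [38.6   8.56 75.57]
43 [538.2 239.7  43. ] tool [ 7.93  8.15 75.67]
43 [544.2 271.5  43. ] tool [38.6  18.51 75.54]
blade
92.7 [525.5 246.7  92.7] tool [16.51 -3.61 25.98]
92.7 [532.3 247.7  92.7] tool [16.51  3.27 25.96]
handle top corner
184.7 [519.3 260.5 184.7] tool [ 30.71  -8.13 -66.04]
184.7 [534.4 262.6 184.7] tool [ 30.72   7.1  -66.1 ]
```

jog_arm --plan '[[[5,0,2.5,8,0,0,0],[5,0,2,10,0,0,0],[5,0,1,10,0,0,0],[5,0,0,4,0,0,0],[5,0,0,0,0,0,0]]]'

```text
time_s: 7.15
ee_pos: [538.7, 226.1, 84.3]
tcp_rot: [-179.8, 0.3, 97.5]
force: [0.1, 0.2, -0.4]
finger_gap: 15.4
```

```bash
cat >> h.py <<'E'
# face frame: measured reference pose at w8
P8=np.array([531.44,230.98,118.72]); yF=np.radians(7.95); N=np.array([np.cos(yF),np.sin(yF)]); A8=np.array([-np.sin(yF),np.cos(yF)])
def ff():
    o=ctrl.observe(); q=o['ee_pos']-P8
    F=o['force']
    print('t %.2f across %.2f along %.2f z %.2f'%(o['time_s'],N@q[:2],A8@q[:2],o['ee_pos'][2]),'rot',o['tcp_rot'].round(2),'F across %.2f along %.2f z %.2f'%(N@F[:2],A8@F[:2],F[2]),'T',o['torque'].round(2),'gap %.2f'%o['finger_gap'])
E
python3 - <<'E'
from h import *
ff()
save('wrist','w9');ff()
up('w9',280,95,110,150,5,'w9c')
E
```

```text
t 7.15 across 6.52 along -5.80 z 84.30 rot [-179.81    0.26   97.54] F across 0.12 along 0.20 z -0.42 T [-0.01 -0.05 -0.02] gap 15.38
t 7.20 across 6.54 along -5.75 z 84.51 rot [-179.81    0.26   97.55] F across 0.08 along 0.23 z -1.08 T [ 0.03 -0.01 -0.02] gap 15.37
```

View pics/w9c.png

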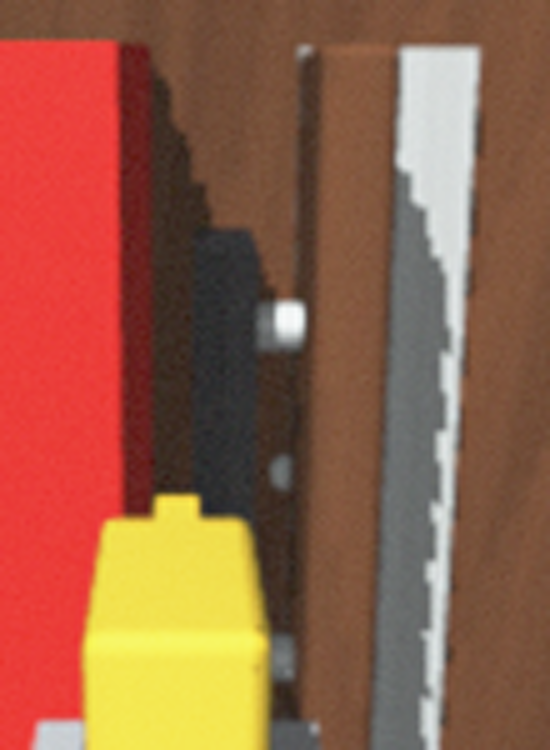

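```bash
cat > meas.py <<'E'
from h import *
def run(f,P,Q,x0,y0,s,items):
    d=wcam(dict(np.load(f'pics/{f}.npz')),P,Q);R=Ro.from_euler('xyz',Q,degrees=True);out=[]
    for n,a,b,z in items:
        w=back(d,((a+.5)/s-.5+x0,(b+.5)/s-.5+y0),z);t=R.inv().apply(w-np.array(P));print(n,t[:2].round(2));out.append(t)
    return out
E
python3 - <<'E'
from meas import *
run('w9',[538.7,226.1,84.3],[-179.81,.26,97.54],280,95,5,[('f45',118,60,45),('f45',122,480,45),('f34',148,60,34),('f34',154,480,34),('buf29',192,300,29),('buf29',190,480,29),('blL',155,500,58.3),('blR',202,500,58.3)])
E
```

```text
f45 [78.02 -8.77]
f45 [15.94 -8.92]
f34 [78.16 -4.69]
f34 [12.95 -4.12]
buf29 [41.54  2.05]
buf29 [11.6  1.8]
blL [16.52 -3.61]
blR [16.52  3.26]
```

jog_arm --plan '[[[5,2,-0.5,0,0.003,0,-0.004],[5,2,-0.4,4,0,0,-0.003],[5,0,0,6,0,0,0],[5,0,0,4,0,0,0],[5,0,0,0,0,0,0]]]'

```text
time_s: 7.7
ee_pos: [537.9, 230.8, 70.6]
tcp_rot: [-179.8, 0.2, 98.0]
force: [1.3, 0.3, -0.5]
finger_gap: 15.2
```

Run:
```python
from h import *
ff()
save('wrist','w10');ff()
up('w10',280,95,110,150,5,'w10c')
```

```text
t 7.70 across 6.38 along -1.05 z 70.57 rot [-179.76    0.23   98.01] F across 1.31 along 0.11 z -0.51 T [-0.02 -0.06  0.02] gap 15.17
t 7.75 across 6.55 along -1.05 z 70.83 rot [-179.78    0.23   98.  ] F across -0.53 along 0.09 z -0.65 T [ 0.04  0.03 -0.  ] gap 15.49
```

View pics/w10c.png

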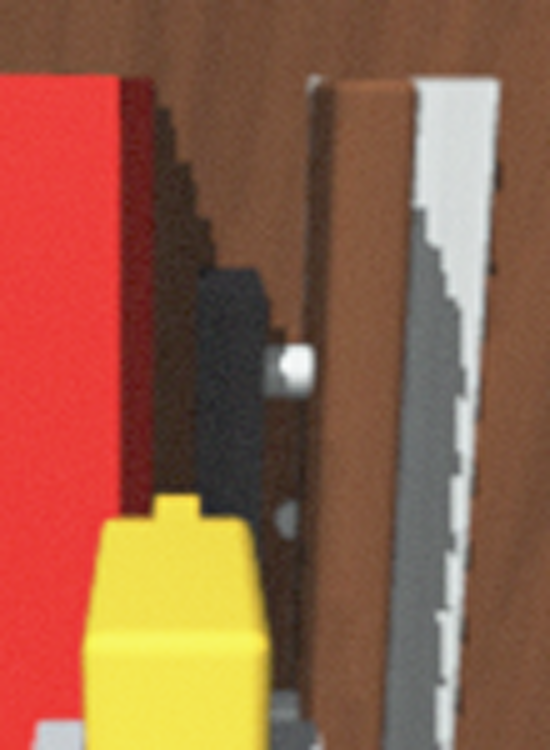

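jog_arm --plan '[[[5,0,-0.6,3,0,0,0],[5,0,-0.3,3,0,0,0],[5,0,0,4,0,0,0],[5,0,0,4,0,0,0],[5,0,0,0,0,0,0]]]'

```text
time_s: 8.25
ee_pos: [537.2, 230.7, 55.9]
tcp_rot: [-179.8, 0.2, 98.0]
force: [-0.3, -0.4, -0.9]
finger_gap: 15.2
```

Run:
```python
from h import *
ff()
save('wrist','w11');ff()
up('w11',280,95,110,150,5,'w11c')
```

```text
t 8.25 across 5.69 along -1.07 z 55.90 rot [-179.8     0.23   98.01] F across -0.32 along -0.39 z -0.92 T [ 0.06 -0.04  0.04] gap 15.23
t 8.30 across 5.90 along -1.03 z 56.16 rot [-179.83    0.22   98.01] F across 0.70 along -1.24 z 0.29 T [ 0.04 -0.04 -0.04] gap 15.14
```

View pics/w11c.png

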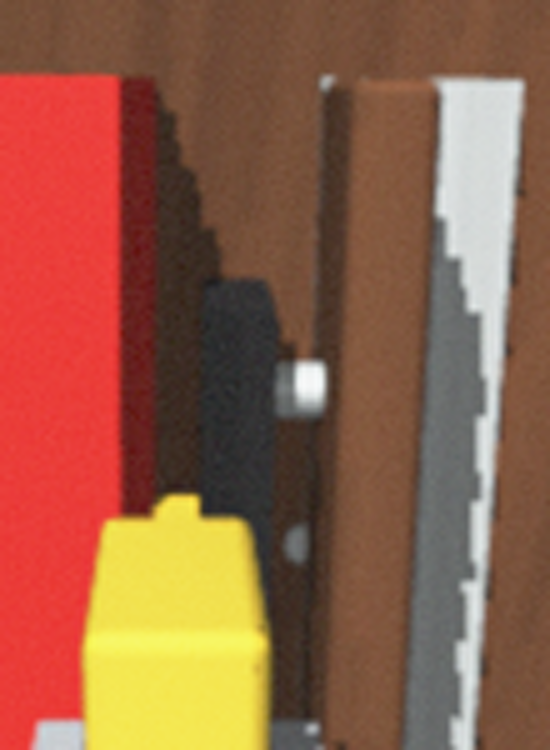

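jog_arm --plan '[[[5,0,0,5,0,0,0],[5,0,0,5,0,0,0],[5,0,0,5,0,0,0],[5,0,0,3,0,0,0],[5,0,0,0,0,0,0]]]'

```text
time_s: 8.8
ee_pos: [537.0, 230.6, 36.5]
tcp_rot: [-179.8, 0.2, 98.0]
force: [0.3, 0.1, -0.7]
finger_gap: 14.9
```

Run:
```python
from h import *
ff()
save('wrist','w12');ff()
up('w12',280,95,110,150,5,'w12c')
```

```text
t 8.80 across 5.41 along -1.14 z 36.47 rot [-179.77    0.23   98.  ] F across 0.34 along 0.10 z -0.73 T [ 0.02  0.03 -0.02] gap 14.89
t 8.85 across 5.46 along -1.11 z 36.63 rot [-179.77    0.22   98.  ] F across 0.58 along -0.30 z -1.16 T [ 0.   -0.03  0.03] gap 15.34
```

View pics/w12c.png

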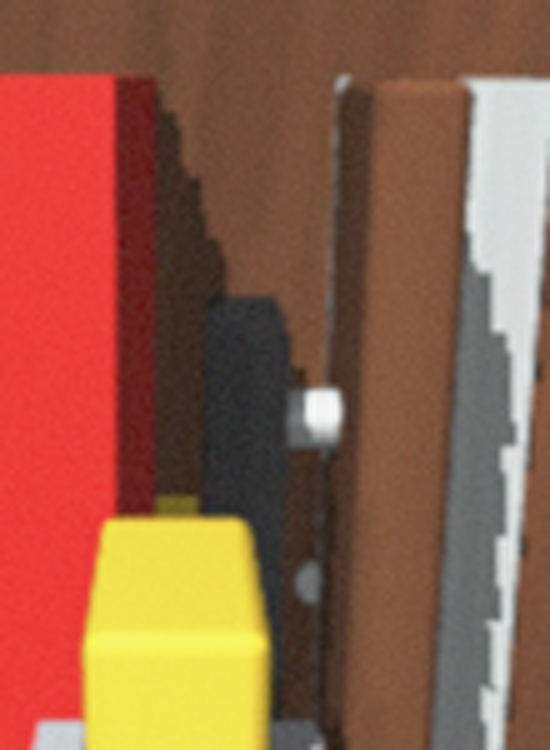

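jog_arm --plan '[[[5,0,0,4,0,0,0],[5,0,0,3,0,0,0],[5,0,0,1,0,0,0],[5,0,0,0,0,0,0],[5,0,0,0,0,0,0]]]'

```text
time_s: 9.35
ee_pos: [537.5, 230.7, 28.4]
tcp_rot: [-179.8, 0.2, 98.0]
force: [0.3, -0.2, -0.7]
finger_gap: 15.3
```

Run:
```python
from h import *
ff()
```

```text
t 9.35 across 6.00 along -1.08 z 28.37 rot [-179.84    0.22   98.  ] F across 0.32 along -0.22 z -0.66 T [-0.05  0.05 -0.05] gap 15.33
```

jog_arm --plan '[[[5,0,0,-6,0,0,0],[5,0,0,-15,0,0,0],[5,0,0,-25,0,0,0],[5,0,0,-40,0,0,0],[5,0,0,-30,0,0,0]]]'

```text
time_s: 9.85
ee_pos: [535.7, 230.3, 146.9]
tcp_rot: [-179.5, 0.3, 98.0]
force: [0.9, 0.5, 0.5]
finger_gap: 15.0
```

Run:
```python
from h import *
ff()
plan([543,-309.5,150],75.7,5,14)
```

```text
t 9.85 across 4.12 along -1.22 z 146.93 rot [-179.52    0.28   97.99] F across 0.97 along 0.41 z 0.48 T [-0.02 -0.04  0.04] gap 14.99
t 9.85 pos [535.69 230.35 146.93] rot [-179.52    0.28   97.99] F [0.9  0.54 0.48] T [-0.02 -0.04  0.04] gap 15.0 dist 539.9
[5, -38.3, -4.8, 0.0, -0.001, 0.0, 0.028]
[5, -38.4, -3.8, -0.0, -0.001, 0.0, 0.028]
[5, -38.5, -2.7, -0.0, -0.001, 0.0, 0.028]
[5, -38.5, -1.6, -0.1, -0.001, 0.0, 0.028]
[5, -38.6, -0.6, -0.1, -0.001, 0.0, 0.028]
[5, -38.6, 0.5, -0.1, -0.001, 0.0, 0.028]
[5, -38.5, 1.6, -0.1, -0.001, 0.0, 0.028]
[5, -38.5, 2.6, -0.1, -0.001, 0.0, 0.028]
[5, -38.4, 3.7, -0.1, -0.001, 0.0, 0.028]
[5, -38.3, 4.8, -0.2, -0.001, 0.0, 0.028]
[5, -38.1, 5.8, -0.2, -0.001, 0.0, 0.028]
[5, -37.9, 6.9, -0.2, -0.001, 0.0, 0.028]
[5, -37.7, 7.9, -0.2, -0.001, 0.0, 0.028]
[5, -37.5, 9.0, -0.2, -0.001, 0.0, 0.028]
```

jog_arm --plan '[[[5,-35,-4,-3,0,0,0.028],[5,-44,-4,-1,0,0,0.03],[5,-46,-3,0,0,0,0.03],[5,-46,-2,0,0,0,0.03],[5,-46,0,0,0,0,0.03]]]'

```text
time_s: 10.35
ee_pos: [548.1, 13.9, 170.3]
tcp_rot: [178.9, 0.0, 89.9]
force: [0.4, -0.7, 0.0]
finger_gap: 15.1
```

Run:
```python
from h import *
plan([541.8,-309,150],75.7,5,8)
```

```text
t 10.35 pos [548.13  13.94 170.34] rot [1.7888e+02 1.0000e-02 8.9880e+01] F [ 0.39 -0.7   0.  ] T [-0.03 -0.01 -0.03] gap 15.1 dist 323.6
[5, -40.4, -0.8, 2.5, 0.002, -0.0, 0.031]
[5, -40.4, 0.5, 2.5, 0.002, -0.0, 0.031]
[5, -40.3, 1.8, 2.6, 0.002, -0.0, 0.031]
[5, -40.3, 3.0, 2.6, 0.002, -0.0, 0.031]
[5, -40.1, 4.3, 2.6, 0.002, -0.0, 0.031]
[5, -40.0, 5.5, 2.6, 0.002, -0.0, 0.031]
[5, -39.8, 6.7, 2.6, 0.002, -0.0, 0.031]
[5, -39.6, 8.0, 2.6, 0.002, -0.0, 0.031]
```

jog_arm --plan '[[[5,-46,-1,4,0.01,0,0.034],[5,-46,0,3,0.01,0,0.034],[5,-46,2,2,0,0,0.034],[5,-46,3,2,0,0,0.034],[5,-42,5,2,0,0,0.034]]]'

```text
time_s: 10.85
ee_pos: [542.5, -222.6, 168.2]
tcp_rot: [179.3, 0.1, 79.7]
force: [-0.0, -0.3, -0.3]
finger_gap: 15.6
```

Run:
```python
from h import *
plan([541.8,-309,140],75.7,5,3)
```

```text
t 10.85 pos [ 542.52 -222.61  168.25] rot [1.7929e+02 6.0000e-02 7.9750e+01] F [-0.01 -0.28 -0.26] T [-0.01 -0.01 -0.01] gap 15.6 dist 90.9
[5, -28.4, 4.8, 9.5, 0.004, 0.0, 0.024]
[5, -28.3, 5.5, 9.5, 0.004, 0.0, 0.024]
[5, -28.1, 6.2, 9.4, 0.004, 0.0, 0.024]
```

jog_arm --plan '[[[5,-36,5,5,0.005,0,0.03],[5,-28,5,5,0.004,0,0.024],[5,-14,3,5,0,0,0.01],[5,-3,0,5,0,0,0],[5,0,0,0,0,0,0]]]'

```text
time_s: 11.35
ee_pos: [538.9, -314.3, 155.2]
tcp_rot: [179.4, 0.2, 75.5]
force: [-0.1, 0.4, 0.4]
finger_gap: 15.2
```

Run:
```python
from h import *
o=ctrl.observe()
plan([541.8,-309,90],75.7,5,3)
save('wrist','w13');up('w13',240,140,150,210,3,'w13c')
d=wcam(dict(np.load('pics/w13.npz')),o['ee_pos'],o['tcp_rot'])
R=[560,-237.4,np.radians(-14.3)]
w=place(R,[[9,-51,68],[-9,-51,68],[9,-99,68],[-9,-99,68]]);print(((proj(d,w)-[240,140])*3).round(0).tolist())
```

```text
t 11.35 pos [ 538.94 -314.28  155.19] rot [179.38   0.2   75.5 ] F [-0.13  0.43  0.44] T [ 0.01 -0.02  0.  ] gap 15.2 dist 65.5
[5, 2.0, 0.2, 21.7, 0.004, 0.001, -0.001]
[5, 2.0, 0.3, 21.7, 0.004, 0.001, -0.001]
[5, 2.0, 0.4, 21.7, 0.004, 0.001, -0.001]
[[257.0, 69.0], [199.0, 69.0], [256.0, 217.0], [201.0, 217.0]]
```

View pics/w13c.png

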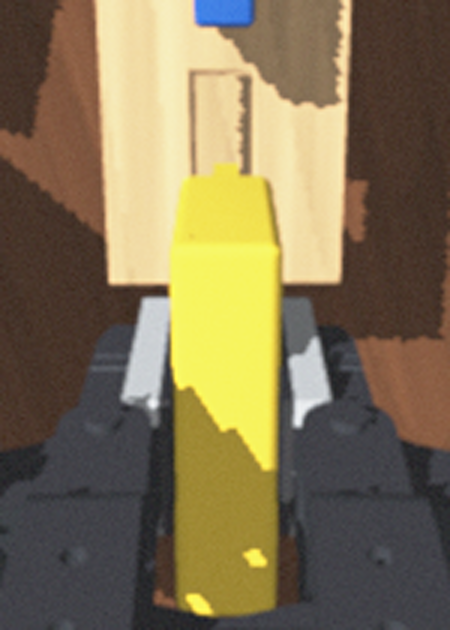

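jog_arm --plan '[[[5,4,-1.5,10,0.006,0,0],[5,2,-0.5,20,0.006,0,0],[5,0,0,22,0,0,0],[5,0,0,10,0,0,0],[5,0,0,0,0,0,0]]]'

```text
time_s: 11.9
ee_pos: [541.6, -302.8, 93.0]
tcp_rot: [179.9, 0.3, 76.0]
force: [-2.8, -1.9, 11.5]
finger_gap: 15.4
```

Run:
```python
from h import *
o=ctrl.observe()
plan([540.5,-309,40],75.7,5,3)
save('wrist','w14');up('w14',240,140,150,210,3,'w14c')
```

```text
t 11.90 pos [ 541.6  -302.77   93.01] rot [179.93   0.34  76.05] F [-2.79 -1.91 11.53] T [-0.16  0.58  0.01] gap 15.4 dist 53.4
[5, -2.0, 0.1, 17.7, 0.0, 0.002, 0.002]
[5, -2.0, 0.1, 17.7, 0.0, 0.002, 0.002]
[5, -2.1, 0.1, 17.7, 0.0, 0.002, 0.002]
```

View pics/w14c.png

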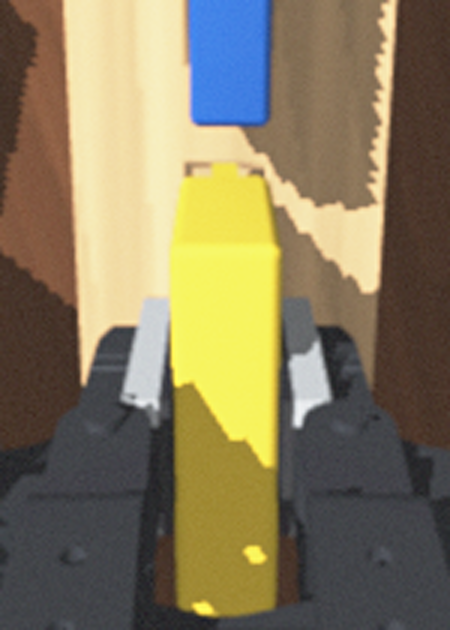

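jog_arm --plan '[[[5,0,0,-6,0,0,0],[5,-3,0,-2,0,0,0],[5,-3,0,0,0,0,0],[5,0,0,0,0,0,0],[5,0,0,0,0,0,0]]]'

```text
time_s: 12.45
ee_pos: [539.6, -306.0, 99.1]
tcp_rot: [-179.9, 0.2, 76.2]
force: [-0.3, 0.8, -0.1]
finger_gap: 15.8
```

Run:
```python
from h import *
o=ctrl.observe()
plan([540.5,-309,40],75.7,5,3)
save('wrist','w15');up('w15',240,140,150,210,3,'w15c')
```

```text
t 12.45 pos [ 539.59 -305.97   99.06] rot [-179.89    0.23   76.2 ] F [-0.34  0.76 -0.1 ] T [ 0.01 -0.02 -0.05] gap 15.8 dist 59.1
[5, -0.8, 0.6, 19.7, -0.001, 0.001, 0.003]
[5, -0.9, 0.6, 19.7, -0.001, 0.001, 0.003]
[5, -0.9, 0.6, 19.7, -0.001, 0.001, 0.003]
```

View pics/w15c.png

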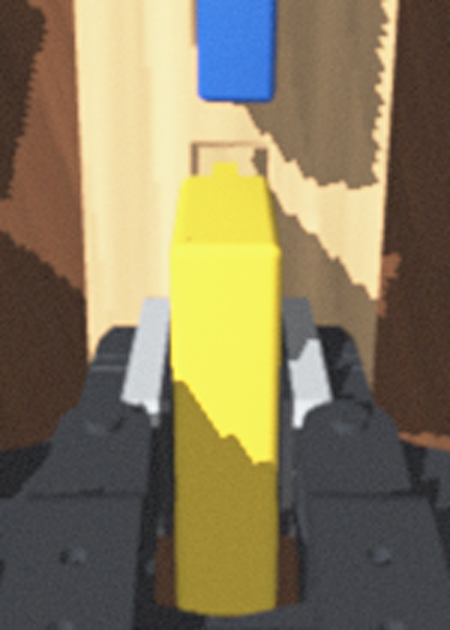

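jog_arm --plan '[[[5,0,0.3,8,0,0,0],[5,0,0,14,0,0,0],[5,0,0,16,0,0,0],[5,0,0,10,0,0,0],[5,0,0,0,0,0,0]]]'

```text
time_s: 13.0
ee_pos: [538.3, -305.2, 44.8]
tcp_rot: [-179.7, 0.1, 76.2]
force: [-0.1, 0.4, -0.4]
finger_gap: 15.5
```

Run:
```python
from h import *
plan([540.5,-309,39],75.7,5,3)
```

```text
t 13.00 pos [ 538.28 -305.23   44.83] rot [-1.7971e+02  1.5000e-01  7.6190e+01] F [-0.07  0.35 -0.37] T [ 0.03  0.   -0.04] gap 15.5 dist 7.3
[5, -1.0, 1.0, 1.9, -0.002, 0.001, 0.003]
[5, -1.0, 1.0, 1.9, -0.002, 0.001, 0.003]
[5, -1.0, 1.0, 1.9, -0.002, 0.001, 0.003]
```

jog_arm --plan '[[[5,-0.5,1,3,0,0,0],[5,0,0,2,0,0,0],[5,0,0,0,0,0,0],[40,0,0,0,0,0,0],[45,0,0,0,0,0,0]]]'

```text
time_s: 13.5
ee_pos: [539.7, -306.4, 39.6]
tcp_rot: [-179.7, 0.2, 76.2]
force: [-0.1, -0.4, 0.7]
finger_gap: 43.4
```

jog_arm --plan '[[[45,0,0,-3,0,0,0],[45,0,0,-15,0,0,0],[45,0,0,-25,0,0,0],[45,10,0,-15,0,0,0],[45,20,0,-5,0,0,0]]]'

```text
time_s: 14.0
ee_pos: [548.0, -278.5, 108.8]
tcp_rot: [-179.9, 0.2, 76.0]
force: [0.4, -0.7, 0.3]
finger_gap: 45.4
```

Run:
```python
from h import *
plan([560,-237.4,80],75.7,45,3)
save('wrist','w16')
```

```text
t 14.00 pos [ 547.98 -278.54  108.81] rot [-179.91    0.24   76.  ] F [ 0.35 -0.68  0.26] T [-0.01  0.02  0.02] gap 45.4 dist 51.6
[45, 14.3, 0.6, 9.5, -0.0, 0.001, 0.002]
[45, 14.3, 0.6, 9.6, -0.0, 0.001, 0.002]
[45, 14.3, 0.5, 9.6, -0.0, 0.001, 0.002]
```

View pics/w16.png

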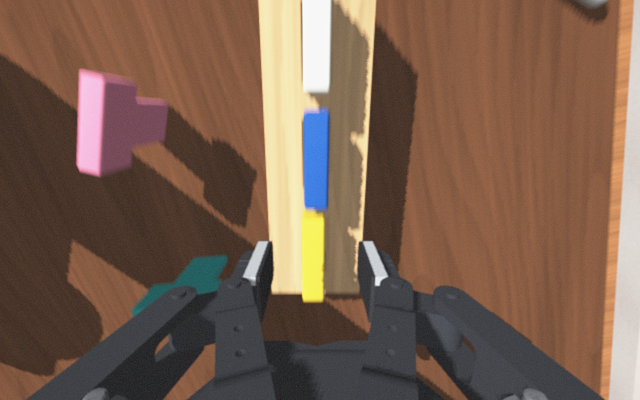

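jog_arm --plan '[[[45,24,0,4,0,0,0.004],[45,12,0,8,0,0,0],[45,2,0,8,0,0,0],[45,0,0,4,0,0,0],[45,0,0,0,0,0,0]]]'

```text
time_s: 14.55
ee_pos: [560.1, -236.6, 87.1]
tcp_rot: [179.8, 0.2, 76.1]
force: [0.6, 0.2, 0.5]
finger_gap: 44.9
```

Run:
```python
from h import *
plan([559.3,-237.5,38],75.7,45,3)
save('wrist','w17')
up('w17',200,120,230,270,2.2,'w17c')
```

```text
t 14.55 pos [ 560.13 -236.57   87.06] rot [179.79   0.24  76.09] F [0.61 0.21 0.53] T [ 0.04 -0.   -0.02] gap 44.9 dist 49.1
[45, -0.3, -0.3, 16.4, 0.001, 0.001, 0.002]
[45, -0.3, -0.2, 16.4, 0.001, 0.001, 0.002]
[45, -0.3, -0.2, 16.4, 0.001, 0.001, 0.002]
```

View pics/w17c.png

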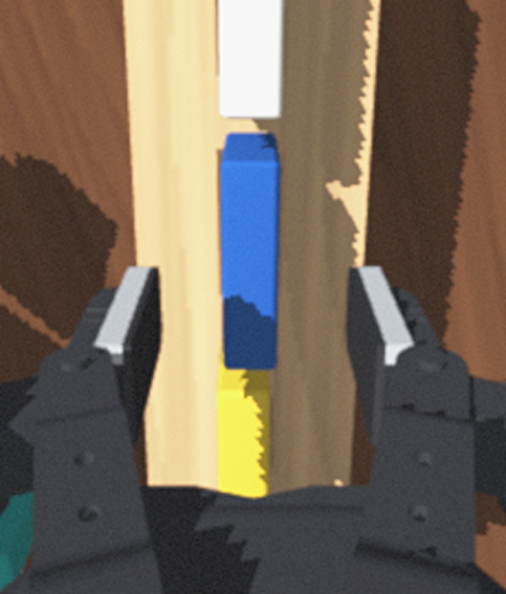

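jog_arm --plan '[[[45,0,-0.8,10,0,0,0],[45,0,0,16,0,0,0],[45,0,0,14,0,0,0],[45,0,0,4,0,0,0],[45,0,0,0,0,0,0]]]'

```text
time_s: 15.1
ee_pos: [557.9, -238.6, 37.7]
tcp_rot: [179.9, 0.2, 75.9]
force: [1.4, 0.3, -0.1]
finger_gap: 45.2
```

jog_arm --plan '[[[20,0,0,2,0,0,0],[5,0,0,0,0,0,0],[5,0,0,0,0,0,0],[5,0,0,0,0,0,0],[5,0,0,0,0,0,0]]]' --squeeze 50

```text
time_s: 15.6
ee_pos: [558.5, -239.0, 36.3]
tcp_rot: [179.9, 0.3, 75.9]
force: [0.4, -0.5, -0.1]
finger_gap: 15.2
```

Run:
```python
from h import *
plan([559.3,-237.5,140],75.7,5,3)
```

```text
t 15.60 pos [ 558.53 -238.97   36.25] rot [179.86   0.25  75.91] F [ 0.39 -0.55 -0.09] T [0.04 0.02 0.07] gap 15.2 dist 103.8
[5, 0.4, 0.2, -34.6, 0.001, 0.001, 0.001]
[5, 0.4, 0.2, -34.6, 0.001, 0.001, 0.001]
[5, 0.5, 0.2, -34.6, 0.001, 0.001, 0.001]
```

jog_arm --plan '[[[5,0,0,-8,0,0,0],[5,0,0,-22,0,0,0],[5,0,0,-32,0,0,0],[5,0,0,-32,0,0,0],[5,5,0,-16,0,0,0]]]'

```text
time_s: 16.1
ee_pos: [557.3, -232.5, 148.7]
tcp_rot: [-179.8, 0.2, 75.9]
force: [0.5, -0.4, 0.5]
finger_gap: 15.2
```

Run:
```python
from h import *
plan([537,231,145],97.95,5,12)
```

```text
t 16.10 pos [ 557.33 -232.55  148.72] rot [-1.798e+02  1.700e-01  7.589e+01] F [ 0.5  -0.39  0.54] T [ 0.01 -0.06 -0.03] gap 15.2 dist 464.0
[5, 37.1, -11.1, 0.2, -0.0, 0.0, -0.032]
[5, 37.4, -9.9, 0.2, -0.0, 0.0, -0.032]
[5, 37.7, -8.7, 0.2, -0.0, 0.0, -0.032]
[5, 37.9, -7.4, 0.3, -0.0, 0.0, -0.032]
[5, 38.2, -6.2, 0.3, -0.0, 0.0, -0.032]
[5, 38.3, -5.0, 0.3, -0.0, 0.0, -0.032]
[5, 38.5, -3.8, 0.3, -0.0, 0.0, -0.032]
[5, 38.6, -2.5, 0.3, -0.0, 0.0, -0.032]
[5, 38.6, -1.3, 0.3, -0.0, 0.0, -0.032]
[5, 38.7, -0.1, 0.3, -0.0, 0.0, -0.032]
[5, 38.6, 1.2, 0.3, -0.0, 0.0, -0.032]
[5, 38.6, 2.4, 0.3, -0.0, 0.0, -0.032]
```

jog_arm --plan '[[[5,32,-10,-2,0,0,-0.03],[5,43,-11,0,0,0,-0.036],[5,45,-10,0,0,0,-0.036],[5,45,-8,0,0,0,-0.036],[5,45,-6,0,0,0,-0.036]]]'

```text
time_s: 16.6
ee_pos: [555.9, -19.3, 161.2]
tcp_rot: [179.1, 0.6, 85.6]
force: [0.7, 0.5, -1.4]
finger_gap: 15.5
```

Run:
```python
from h import *
plan([537,231,145],97.95,5,6)
```

```text
t 16.60 pos [555.87 -19.25 161.24] rot [179.06   0.57  85.63] F [ 0.69  0.47 -1.39] T [-0.   -0.03 -0.03] gap 15.5 dist 251.5
[5, 41.4, -6.4, 2.2, 0.003, 0.002, -0.036]
[5, 41.6, -4.9, 2.3, 0.003, 0.002, -0.036]
[5, 41.7, -3.4, 2.4, 0.003, 0.002, -0.036]
[5, 41.8, -1.9, 2.5, 0.003, 0.002, -0.036]
[5, 41.8, -0.4, 2.6, 0.003, 0.002, -0.036]
[5, 41.8, 1.2, 2.6, 0.003, 0.002, -0.036]
```

jog_arm --plan '[[[5,46,-7,2,0.005,0.003,-0.036],[5,46,-5,2,0.005,0.003,-0.036],[5,46,-4,3,0.005,0.003,-0.036],[5,40,-2,4,0,0,-0.036],[5,26,0,4,0,0,-0.036]]]'

```text
time_s: 17.1
ee_pos: [540.5, 196.1, 151.5]
tcp_rot: [179.3, 0.1, 96.5]
force: [0.4, -0.5, 0.2]
finger_gap: 15.0
```

Run:
```python
from h import *
plan([538.5,231,100],97.95,5,2);ff()
```

```text
t 17.10 pos [540.55 196.06 151.45] rot [1.7935e+02 5.0000e-02 9.6510e+01] F [ 0.36 -0.54  0.17] T [-0.02 -0.   -0.07] gap 15.0 dist 62.2
[5, 17.5, 0.7, 25.7, 0.006, 0.001, -0.013]
[5, 17.5, 1.0, 25.7, 0.006, 0.001, -0.013]
t 17.10 across 4.19 along -35.85 z 151.45 rot [1.7935e+02 5.0000e-02 9.6510e+01] F across 0.29 along -0.59 z 0.17 T [-0.02 -0.   -0.07] gap 14.97
```

jog_arm --plan '[[[5,18,1.5,10,0.006,0,-0.014],[5,8,1,15,0.005,0,-0.01],[5,2,0.5,18,0,0,0],[5,0,0,10,0,0,0],[5,0,0,0,0,0,0]]]'

```text
time_s: 17.6
ee_pos: [540.4, 229.4, 98.7]
tcp_rot: [179.8, 0.0, 98.4]
force: [-0.5, 0.0, -0.6]
finger_gap: 15.1
```

Run:
```python
from h import *
ff();save('wrist','w18');ff()
up('w18',280,95,110,150,5,'w18c')
```

```text
t 17.60 across 8.67 along -2.82 z 98.75 rot [1.7978e+02 4.0000e-02 9.8370e+01] F across -0.48 along 0.10 z -0.62 T [-0.03  0.05  0.02] gap 15.13
t 17.65 across 9.08 along -2.92 z 99.43 rot [1.7973e+02 3.0000e-02 9.8350e+01] F across -0.54 along -0.52 z -0.01 T [0.01 0.03 0.03] gap 15.27
```

View pics/w18c.png

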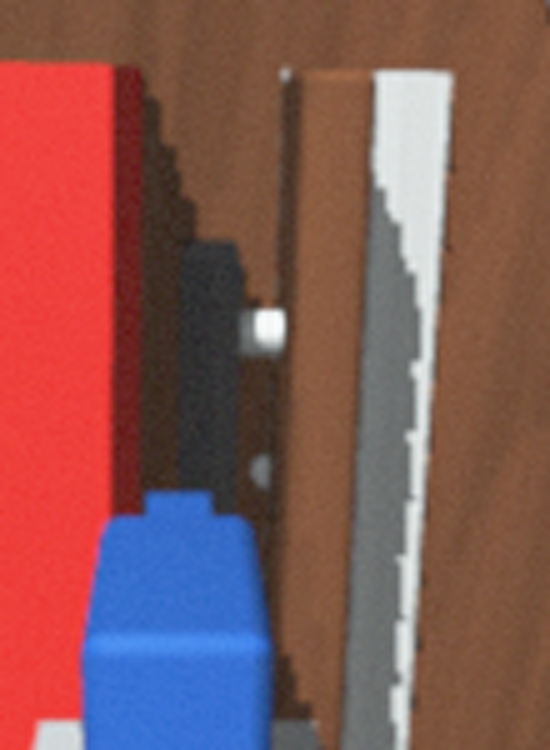

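jog_arm --plan '[[[5,0,-1.2,5,0.005,0,0.006],[5,0,-0.6,8,0,0,0],[5,0,0,8,0,0,0],[5,0,0,3,0,0,0],[5,0,0,0,0,0,0]]]'

```text
time_s: 18.15
ee_pos: [541.2, 227.4, 75.7]
tcp_rot: [179.8, 0.0, 97.8]
force: [-1.4, 0.9, -0.7]
finger_gap: 15.2
```

Run:
```python
from h import *
ff();save('wrist','w19');ff()
up('w19',280,95,110,150,5,'w19c')
```

```text
t 18.15 across 9.14 along -4.94 z 75.73 rot [1.7982e+02 2.0000e-02 9.7800e+01] F across -1.23 along 1.06 z -0.71 T [-0.02  0.03  0.  ] gap 15.16
t 18.20 across 9.18 along -4.93 z 75.88 rot [1.7982e+02 3.0000e-02 9.7800e+01] F across -0.10 along -0.22 z -0.81 T [-0.05  0.02  0.01] gap 15.02
```

View pics/w19c.png

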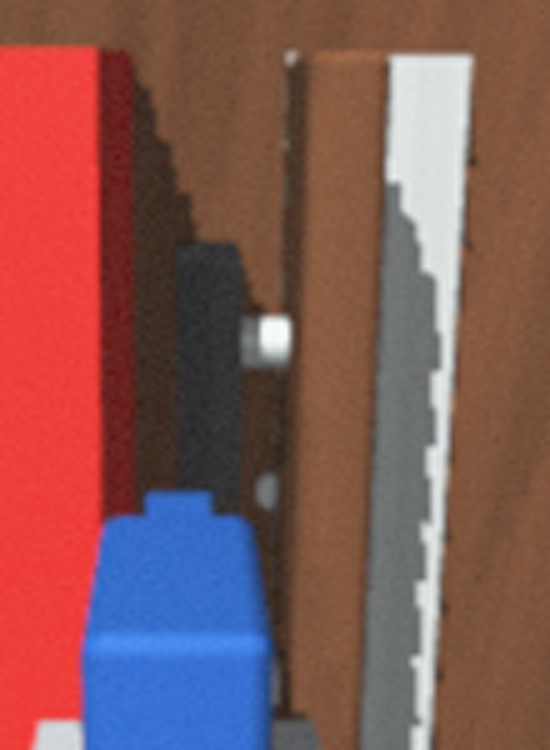

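Run:
```python
from meas import *
run('w19',[541.2,227.4,75.75],[179.82,.02,97.8],280,95,5,[('f45',97,60,45),('f45',101,480,45),('f34',131,60,34),('f34',134,480,34),('buf29',177,300,29),('buf29',174,480,29),('blL',145,495,51.5),('blR',212,495,51.5)])
```

```text
f45 [ 77.92 -11.33]
f45 [ 18.26 -11.72]
f34 [78.05 -6.99]
f34 [15.27 -7.12]
buf29 [42.75 -0.36]
buf29 [13.91 -0.85]
blL [17.76 -5.03]
blR [17.75  4.68]
```

jog_arm --plan '[[[5,1.5,-1.5,0,0.003,0,-0.002],[5,1,-0.7,1,0,0,0],[5,0,0,2,0,0,0],[5,0,0,0,0,0,0],[5,0,0,0,0,0,0]]]'

```text
time_s: 18.7
ee_pos: [539.3, 230.3, 73.7]
tcp_rot: [179.9, 0.0, 98.0]
force: [0.2, -0.0, -0.2]
finger_gap: 15.4
```

Run:
```python
from h import *
ff()
```

```text
t 18.70 across 7.66 along -1.76 z 73.74 rot [179.89   0.    97.95] F across 0.16 along -0.06 z -0.19 T [ 0.01 -0.02  0.04] gap 15.40
```

jog_arm --plan '[[[5,0,-0.7,2,0,0,0],[5,0,-0.2,4,0,0,0],[5,0,-0.1,4,0,0,0],[5,0,-0.1,4,0,0,0],[5,0,0,0,0,0,0]]]'

```text
time_s: 19.2
ee_pos: [537.8, 230.0, 58.4]
tcp_rot: [179.9, 0.0, 97.9]
force: [-1.1, -0.7, -0.6]
finger_gap: 15.1
```

Run:
```python
from h import *
ff();save('wrist','w20');ff()
up('w20',280,95,110,150,5,'w20c')
```

```text
t 19.20 across 6.20 along -1.81 z 58.42 rot [1.7992e+02 1.0000e-02 9.7950e+01] F across -1.19 along -0.52 z -0.64 T [-0.05 -0.02  0.  ] gap 15.09
t 19.25 across 6.47 along -1.78 z 58.71 rot [179.88   0.    97.95] F across -0.25 along 0.84 z 0.14 T [-0.04  0.03 -0.01] gap 15.35
```

View pics/w20c.png

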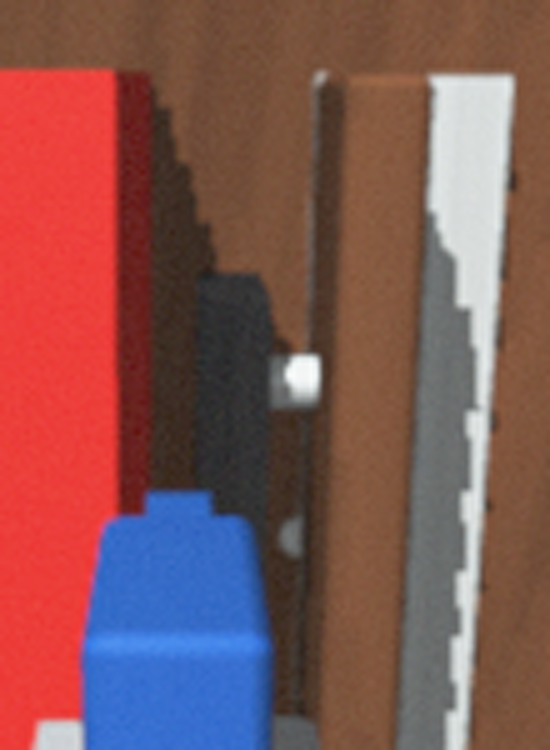

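jog_arm --plan '[[[5,0,0.4,0,0,0,0],[5,0,0.1,1,0,0,0],[5,0,0,3,0,0,0],[5,0,0,3,0,0,0],[5,0,0,0,0,0,0]]]'

```text
time_s: 19.75
ee_pos: [537.7, 230.3, 52.2]
tcp_rot: [-180.0, -0.0, 97.9]
force: [-0.1, 0.1, -1.9]
finger_gap: 15.0
```

Run:
```python
from h import *
ff();save('wrist','w21');ff()
up('w21',280,95,110,150,5,'w21c')
```

```text
t 19.75 across 6.12 along -1.59 z 52.23 rot [-1.7997e+02 -1.0000e-02  9.7920e+01] F across -0.10 along 0.15 z -1.86 T [-0.01  0.16 -0.07] gap 15.04
t 19.80 across 6.10 along -1.61 z 52.19 rot [-1.7997e+02 -1.0000e-02  9.7920e+01] F across -0.83 along -0.60 z -0.12 T [-0.    0.27 -0.12] gap 15.46
```

View pics/w21c.png

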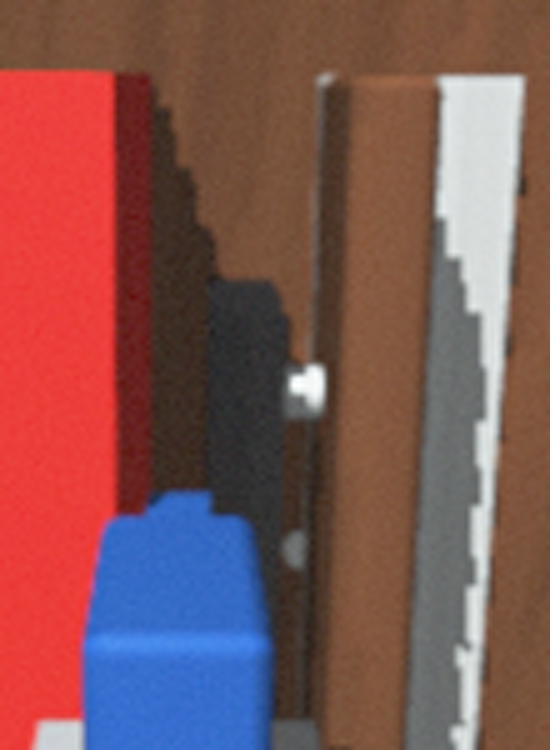

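jog_arm --plan '[[[5,0,0.3,3,0,0,0],[5,0,0,3,0,0,0],[5,0,0,3,0,0,0],[5,0,0,3,0,0,0],[5,0,0,3,0,0,0]]]'

```text
time_s: 20.3
ee_pos: [537.8, 230.5, 36.7]
tcp_rot: [-179.9, -0.0, 97.9]
force: [-2.1, -0.4, 3.2]
finger_gap: 15.2
```

Run:
```python
from h import *
ff()
```

```text
t 20.30 across 6.22 along -1.37 z 36.66 rot [-1.7993e+02 -3.0000e-02  9.7880e+01] F across -2.10 along -0.12 z 3.17 T [ 0.01  0.47 -0.11] gap 15.22
```

jog_arm --plan '[[[5,0,0,3,0,0,0],[5,0,0,3,0,0,0],[5,0,0,2,0,0,0],[5,0,0,1,0,0,0],[5,0,0,0,0,0,0]]]'

```text
time_s: 20.8
ee_pos: [537.8, 230.5, 26.4]
tcp_rot: [-179.9, -0.0, 97.9]
force: [-2.3, -0.5, 2.9]
finger_gap: 15.4
```

Run:
```python
from h import *
ff();save('wrist','w22');ff()
up('w22',280,95,110,150,5,'w22c')
```

```text
t 20.80 across 6.20 along -1.34 z 26.36 rot [-1.7992e+02 -4.0000e-02  9.7870e+01] F across -2.38 along -0.14 z 2.87 T [-0.05  0.5  -0.08] gap 15.36
t 20.85 across 6.16 along -1.32 z 26.36 rot [-1.7992e+02 -4.0000e-02  9.7870e+01] F across -0.67 along 0.42 z 1.85 T [-0.03  0.37 -0.11] gap 15.47
```

View pics/w22c.png

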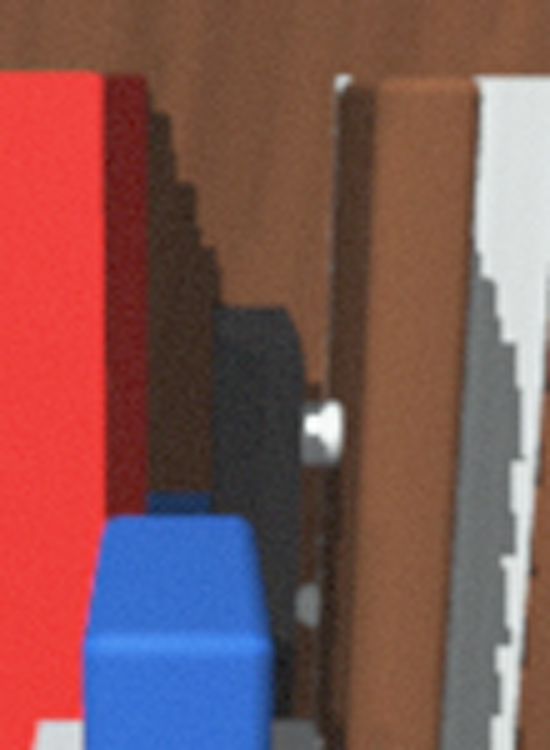

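jog_arm --plan '[[[5,0,0,1.5,0,0,0],[5,0,0,1.5,0,0,0],[5,0,0,1.5,0,0,0],[5,0,0,1.5,0,0,0],[5,0,0,1.5,0,0,0]]]'

```text
time_s: 21.35
ee_pos: [537.9, 230.7, 23.1]
tcp_rot: [-179.8, -0.0, 97.9]
force: [-5.3, -1.7, 10.9]
finger_gap: 15.3
```

Run:
```python
from h import *
ff()
```

```text
t 21.35 across 6.39 along -1.17 z 23.12 rot [-179.8    -0.     97.91] F across -5.51 along -0.93 z 10.94 T [-0.34  1.12 -0.11] gap 15.32
```

jog_arm --plan '[[[5,0,0,1.5,0,0,0],[5,0,0,2,0,0,0],[5,0,0,2,0,0,0],[5,0,0,1,0,0,0],[5,0,0,0,0,0,0]]]'

```text
time_s: 21.85
ee_pos: [537.8, 230.6, 23.2]
tcp_rot: [-179.6, 0.1, 98.0]
force: [-2.0, -0.2, -0.6]
finger_gap: 15.0
```

Run:
```python
from h import *
ff();save('side','s23');save('scene','sc23');ff()
up('sc23',375,150,130,130,5,'sc23c');up('s23',210,100,130,110,5,'s23c')
```

```text
t 21.85 across 6.22 along -1.24 z 23.16 rot [-1.7962e+02  8.0000e-02  9.7960e+01] F across -2.01 along 0.03 z -0.64 T [ 0.    0.21 -0.13] gap 15.03
t 21.95 across 6.28 along -1.24 z 23.14 rot [-1.7962e+02  7.0000e-02  9.7960e+01] F across -2.06 along 0.08 z 3.71 T [-0.13  0.53 -0.11] gap 15.70
```

View pics/sc23c.png

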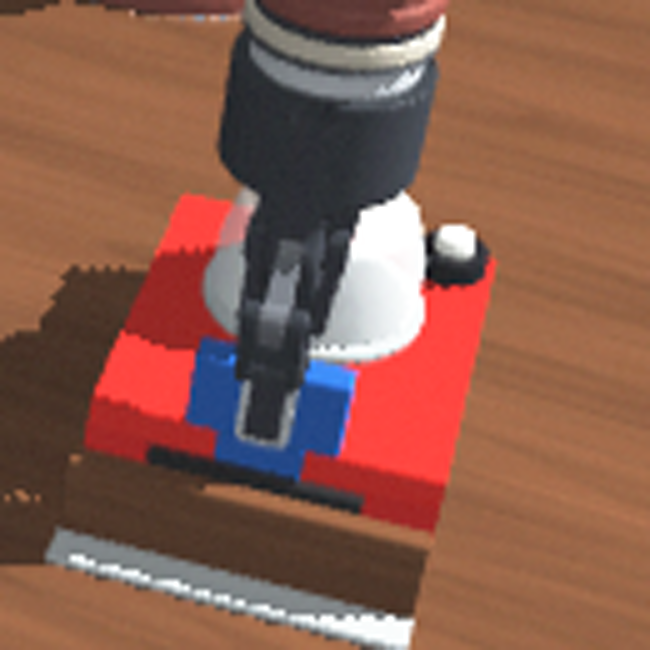

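View pics/s23c.png

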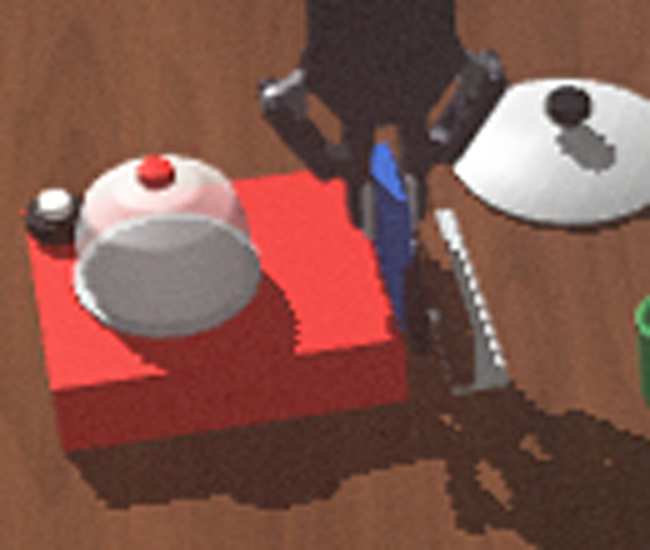

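Run:
```python
from h import *
C=dict(np.load('pics/sc23.npz'))
for dz in (0,3,6):
  p=[460.3+79.5*np.cos(yF),221.2+79.5*np.sin(yF)-0.5,yF]
  w=place(p,[[8,-33,56+dz],[8,31,56+dz],[8,-33,92+dz],[8,31,92+dz]]); print(dz,((proj(C,w)-[375,150])*5).round(0).tolist())
```

```text
0 [[182.0, 422.0], [337.0, 459.0], [193.0, 353.0], [352.0, 388.0]]
3 [[183.0, 417.0], [338.0, 453.0], [194.0, 347.0], [353.0, 382.0]]
6 [[184.0, 411.0], [339.0, 447.0], [195.0, 341.0], [354.0, 376.0]]
```

jog_arm --plan '[[[25,0,0,0,0,0,0],[40,0,0,0,0,0,0],[40,0,0,0,0,0,0],[40,0,0,0,0,0,0],[40,0,0,-4,0,0,0]]]'

```text
time_s: 22.45
ee_pos: [539.6, 230.5, 25.6]
tcp_rot: [-179.9, 0.1, 98.0]
force: [1.0, -0.5, -0.9]
finger_gap: 40.2
```

Run:
```python
from h import *
ff();save('wrist','w24');ff()
up('w24',200,95,230,290,2,'w24c')
```

```text
t 22.45 across 8.04 along -1.61 z 25.64 rot [-1.7986e+02  1.0000e-01  9.8020e+01] F across 0.90 along -0.65 z -0.89 T [-0.06  0.02 -0.02] gap 40.16
t 22.50 across 8.92 along -1.43 z 26.79 rot [-1.7996e+02  8.0000e-02  9.8030e+01] F across -0.00 along 0.37 z 0.70 T [-0.01 -0.07 -0.05] gap 40.03
```

View pics/w24c.png

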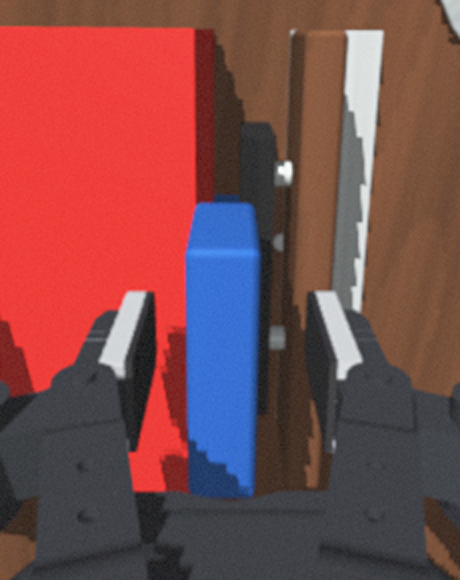

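jog_arm --plan '[[[40,0,-1.5,-12,0,0,0],[40,0,0,-25,0,0,0],[40,0,0,-35,0,0,0],[40,0,0,-40,0,0,0],[40,-20,0,-25,0,0,0]]]'

```text
time_s: 23.0
ee_pos: [537.8, 211.3, 166.6]
tcp_rot: [-179.5, 0.1, 98.2]
force: [1.1, -0.2, -0.5]
finger_gap: 40.0
```

Run:
```python
from h import *
plan([500,80,220],97.95,40,5)
```

```text
t 23.00 pos [537.85 211.28 166.6 ] rot [-1.7946e+02  1.1000e-01  9.8170e+01] F [ 1.15 -0.19 -0.49] T [ 0.03  0.01 -0.06] gap 40.0 dist 146.7
[40, -24.9, -11.3, -10.5, -0.002, 0.0, 0.001]
[40, -24.9, -11.3, -10.6, -0.002, 0.0, 0.001]
[40, -24.9, -11.2, -10.6, -0.002, 0.0, 0.001]
[40, -24.9, -11.2, -10.6, -0.002, 0.0, 0.001]
[40, -25.0, -11.2, -10.6, -0.002, 0.0, 0.001]
```

jog_arm --plan '[[[40,-30,-8,-12,0,0,0],[40,-35,-8,-12,0,0,0],[40,-30,-8,-8,0,0,0],[40,-12,-2,-3,0,0,0],[40,0,0,0,0,0,0]]]'

```text
time_s: 23.5
ee_pos: [532.8, 98.5, 216.8]
tcp_rot: [179.3, 0.2, 98.2]
force: [-0.2, -0.1, -0.6]
finger_gap: 40.0
```

jog_arm --plan '[[[40,0,0,0,0,0,0],[40,0,0,0,0,0,0],[40,0,0,0,0,0,0],[40,0,0,0,0,0,0],[40,0,0,0,0,0,0]]]'

```text
time_s: 24.0
ee_pos: [531.7, 102.5, 214.9]
tcp_rot: [179.5, 0.0, 98.4]
force: [-0.6, 0.2, -0.1]
finger_gap: 40.1
```

Run:
```python
from h import *
ff(); print(ctrl.observe()['ee_pos'],np.abs(ctrl.observe()['qvel']).max())
save('side','s25');save('scene','sc25')
up('sc25',375,150,130,130,5,'sc25c')
```

```text
t 24.00 across -17.56 along -127.26 z 214.91 rot [179.47   0.    98.44] F across -0.58 along 0.31 z -0.11 T [0.01 0.08 0.01] gap 40.06
[531.65020271 102.51461669 214.91059266] 0.5428640238448086
```

View pics/s25.png

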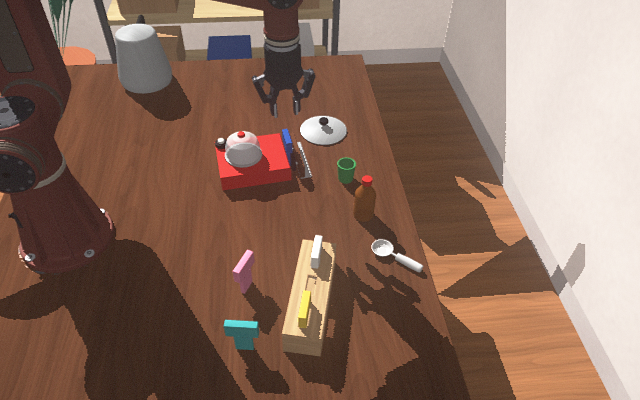

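View pics/sc25.png

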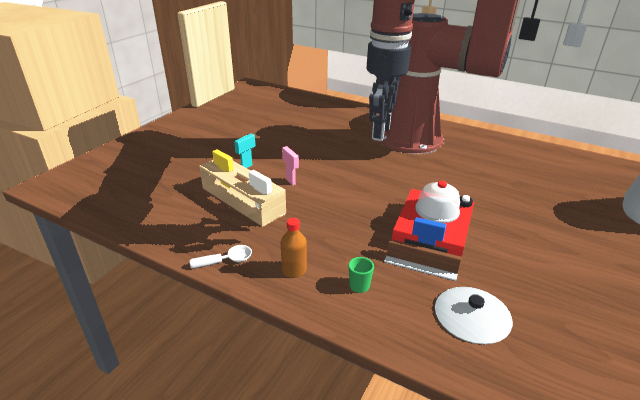

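View pics/sc25c.png

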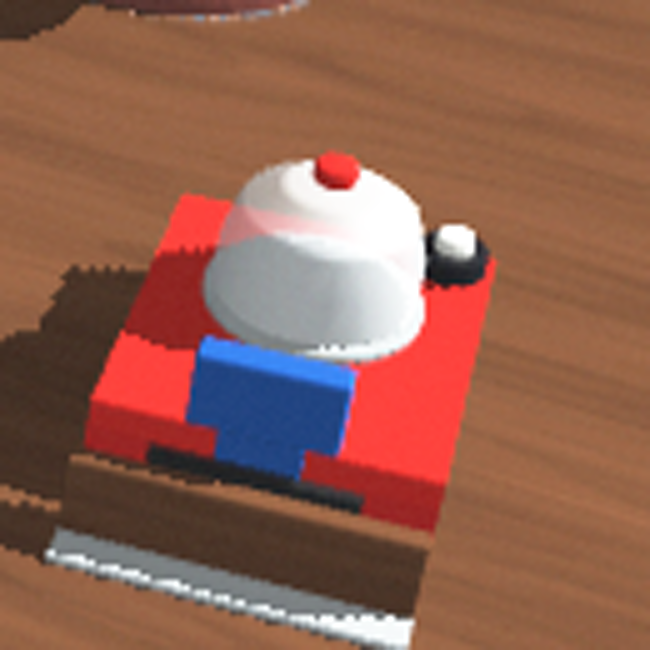

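Run:
```python
from h import *
print(ctrl.hand_in())
```

```text
the job is handed in; nothing more can be done
None
```

The blue leaf is the one that binds. It stands in the gap, pushed down to the shelf, and I handed the job in at about 24 s.

- **Yellow:** it slid freely to within about 2 mm of the shelf, with no resistance beyond its own weight, so I hung it back in its own slot.
- **Blue:** it slid with about 3 N of push plus its weight, slightly under the stated 4 N. It visibly filled the gap from face to buffer. It stopped on the shelf at about 11 N, and further pushes moved it no lower.
- **White:** it was never needed and stayed in the rack.

**Last checks:** the scene picture shows the blue leaf upright, with its handle edges within about a pixel of where a fully seated leaf should be. Yellow and white hang in the rack, and the bottle, cup, lid, spoon and look-alike leaves look where they were. The hand is about 130 mm away with no contact force.

**What went wrong or disagreed:**
- The fingertips sit about 35–40 mm behind the reported TCP. My first close on the yellow leaf therefore missed above its handle, touching nothing, and I corrected for it after checking the pictures.
- While returning yellow, its blade first landed on the edge of the slot with about 11.5 N. I lifted it, shifted it and lowered it in cleanly.
- While blue was being seated, the sideways force reached about 5.5 N.
- By camera the gap measured about 6.5–7 mm, a little under the 7.2–7.9 mm that the blue leaf's binding implies.

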